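# Clamp the beech pressing roller in the V-blocks for dressing

### The arm

A 6-joint arm with a two-finger parallel gripper is mounted at the origin on a cart in front of the work surface, level with it; the furniture and walls round the work are solid. World frame = base frame: x ahead of the robot, y to its left, z up, the work surface at z = 0. Lengths are in mm, angles in rad, forces in N, time in s.
With the tool pointing down it reaches from about 325 to 875 mm from the base axis. Payload 4.4 kg.
Tool frame: the origin (TCP) lies at the very end of the fingers, on their centre line; the grasp point (between the pads) lies 19 mm behind it; y points along the fingers, z is the direction in which the jaws open and shut, and the axes are right-handed (so a half turn about y gives the same grasp; the last joint's range is limited). The gripper opens to 85 mm and grips with 20 to 120 N. Pads are 22 mm wide; open, the fingers measure 114 mm over their backs; the gripper's body (76 mm by 85 mm) begins 54 mm behind the grasp point. The pads swing forward as they close: fully open they stand 13 mm farther back than shut.
Start: joints at [1.175, 0.207, 1.542, -0, 1.393, -0.15], TCP at [139.926, 557.717, 231.282] pointing down, gripper open.
Joint ranges: [-2.73, 2.73], [-0.86, 2.22], [0.23, 2.46], [-1.11, 4.25], [0.08, 2.63], [-2.82, 2.82]. Speed limits (rad/s): [2.79, 2.79, 3.14, 3.14, 3.14, 3.14].

### API

Orientations are given as a 3x3 rotation matrix whose columns are the frame's x, y, z axes.
In Python, from workcell import * gives the robot as it stands.
- The arm moves only by the tool apply_moves, never from a script. Its argument "plan" is a list of rows, each a list of 4 numbers: the shift along the tool's x, y, z in m, then the turn about the tool's y in units of 8 degrees (1.0 is 8 degrees). In form: [[x, y, z, twist], ...]. A call has 1 to 5 rows; each row is the pose to reach, as a shift and turn from the pose measured when the call began, along the tool's axes at that moment; what a row does not reach only later rows make up. A row lasts 1/8 s, in which the tool goes at most 62.5 mm and 10.7 degrees, less where a joint would pass 70% of its speed; a pose out of reach is approached as far as the arm can. A call with a gripper value outside its range is refused whole. "fingers" is the opening, from -1 (shut) to 1 (fully open), so that 0 is half open, set as the call begins (left out, the last holds). The fingers move at their own pace and stop on an object; "newtons" is the grip in N (left out, the last holds). Time passes only in rows, so rows that repeat a pose let the fingers close. It gives the time, the measured TCP pose, the force and the opening at its end, in the units of the state.
- observe(): the state, without advancing time (a new reading comes with each control period).
- get_image(name): name is "scene" or "top"; returns the picture (420x560x3 uint8, red, green, blue); there is no depth.
- camera_info(name): a dict with "camera_matrix" (3x3 intrinsics, pixels), "T" (4x4, takes a point from camera to world coordinates). Camera axes: x right, y down, z forward; pixel columns grow to the right and rows downward; lengths in mm; the calibration is good to about 2 mm. A picture is of the moment at which its call begins. camera_info takes no time and is no camera call.
- job_done(): hands the job in, once; it reports no verdict.
The state is a dict: "clock": time; "q": joint angles; "joint_velocities": joint speeds; "tau": joint torques, N m; "tool_pos": TCP position; "orientation": TCP orientation; "ft_force": force on the tool from outside, world axes, zero at the start; "torque": the same for the moment, N m; "grip_width": opening from 0.0 (shut) to 1.0 (fully open).
Only numpy, scipy, OpenCV 4.12 (cv2) and the standard library are available. Lean on these libraries where they do the work, as an engineer would, in place of code of your own. Each camera call takes 0.05 s, during which the arm holds its last target.

### The job

The beech pressing roller has to be dressed, so set it up in the V-block fixture: stand the mallet aside, upright on the bench, take the roller out of its storage block and lower it gently into the two V-blocks with its short journal towards the clamp and its long journal in the long V-block. Once it lies fully down in both Vs, swing the toggle clamp's handle over until it locks and the rubber pad holds the roller, and let go; leave the sanding block, the glue bottle and the wax where they are.

Things in the scene. Friction and masses are not known exactly. Their poses are not given: they have to be found in the camera images.
- roller: Pressing roller: light beech body, 46 mm diameter, 60 mm long, on a steel shaft of 14 mm; 124 mm long over all, about 0.2 kg. Origin: on the axis, mid body; y along the shaft. Long journal on the -y side (y -30 to -74 mm), short one on the +y side (30 to 50 mm). It starts level in the storage block. Laid on the bench it stays put and may be taken again another way.
- long_end (a point): Centre of the end face of the roller's long journal, 74 mm from the roller's origin on its -y side. At the start the last 33 mm of this journal stand out of the storage block's end wall, 31 mm above the bench: only there can the stored roller be gripped. It lifts straight out (48 mm up clears the block).
- storage: Fixed wooden storage block, open at the top, 51 mm high; origin on the bench below the stored roller's origin, axes parallel to the roller's. x -38 to 38 mm, y -41 to 61 mm. The roller's body lies in a close pocket (51 by 66 mm, floor at 8 mm), sunk to 3 mm below its top, so it cannot be gripped; the long journal passes an open-topped slot in the -y end wall.
- mallet: White nylon mallet standing on its head, with a wooden handle upwards: head 54 mm in diameter and 80 mm high, handle about 26 mm thick from 80 to 208 mm; 0.38 kg. Origin at the middle of the underside of the head, z up the handle. It starts close beside the roller's long journal, at the -x side of it in the block's axes, in the way of a gripper there.
- fixture: V-block fixture, fixed. Origin on the bench below the seat; y along the seated roller, towards the clamp. Base plate x -38 to 38, y -85 to 165 mm, 10 mm high. Two steel V-blocks, 52 mm wide, tops at z 58: a long one at y -70 to -34, a short one at y 34 to 46 mm. A riser at y 56 to 160 mm, 50 mm wide, top at z 60, stops the short journal's end and carries the toggle clamp.
- seat (a point): Where the roller's origin lies when seated: 50 mm above the fixture's origin, axes parallel to the fixture's, the roller's y along +y (short journal to the clamp). The 90 degree Vs are 36 mm wide at the top and centre the shaft; between the V-blocks the body has 4 mm of play each way along y. Clearance under the body to the base plate: 17 mm.
- clamp_pad: Black rubber pad of the toggle clamp, 17 mm in diameter, on a sprung spindle (2.5 N per mm) at the end of the clamp arm; origin in the middle of its face. Clamp open: the arm stands up, out of the way of the roller, top 0.18 m above the bench, the pad at about y = 75 mm of the fixture. Locked: the pad presses down on the top of the roller's body at y = 10 mm with about 5 N.
- handle_grip (a point): Point in the clamp's handle (round black grip, 15 mm thick, 65 mm long), 20 mm before its end. It moves in the fixture's y-z plane, x = 0. Open: handle upright, this point at y, z = 127, 163 mm of the fixture's frame; closing it passes (149, 164), (168, 159), (182, 148), (189, 132), (191, 112), (189, 89) to (188, 82). It moves easily and stays where left.
- grip_locked (a point): Fixed point of the fixture (x 0, y 188, z 82 mm of its frame) where handle_grip is when the clamp is locked: the handle then points nearly level along the fixture's +y. The last 0.1 rad of its turn goes over the dead centre to a stop; pressing the handle down there with 10 to 20 N makes sure of it, after which the clamp holds by itself.
- clamp_handle (a joint): Turn of the clamp handle relative to the clamp arm, rad: 0 clamp open (as at the start), dead centre at about 3.05, locked at the stop at 3.14.
- sanding_block: Beech sanding block, 35 by 86 by 27 mm high, long along its y; origin at the middle of its underside. A bystander.
- glue_bottle: White glue bottle, 46 mm in diameter, 101 mm high; origin at the middle of its underside. A bystander.
- beeswax: Yellow block of wax, 38 by 55 by 22 mm high, long along its y; origin at the middle of its underside. A bystander.
There are look-alikes about, which are no part of the job. What is meant by the roller is not blue, and is the larger of those in its own colour.

How it is judged:
By the outcome, as a careful person would: the job done as asked, in the order asked, and still so for the second after the job is handed in, with the robot touching nothing.
It also fails if it takes over 72 s, if anything falls off the work surface, if the arm or the gripper's body presses on something with over 40 N, if the wrist force passes 120 N, or if a joint passes its speed limit or range.

## Working session

There is one attempt and no reset: what is moved stays moved. The work goes in short steps, Python scripts to look and compute and a tool call to move; the robot and the scene stay as the last step left them, time stands still between calls to the robot, and variables do not carry over. Pictures are saved under pics/ and viewed, and the job is handed in when it is done.

Besides the shell and the picture viewer there is one more tool, called after "Emit:" by a JSON object that holds its "api" and its "payload". apply_moves: Moves the arm, as the interface text tells. Its arguments: {"type":"object","properties":{"plan":{"type":"array","items":{"type":"array","items":{"type":"number"}}},"fingers":{"type":"number"},"newtons":{"type":"number"}},"required":["plan"]}

```bash
ls; mkdir -p pics
python3 - <<'E'
from workcell import *
import cv2
s=observe();print(s)
for n in("scene","top"):
    im=get_image(n);cv2.imwrite(f"pics/{n}0.png",im[:,:,::-1]);c=camera_info(n);print(n,c)
E
```

```text
pics
{'clock': 0.0, 'q': array([ 1.17447149e+00,  2.07425053e-01,  1.54298003e+00, -5.04713968e-06,
        1.39346429e+00, -1.50530557e-01]), 'joint_velocities': array([-1.34919439e-04,  2.39904605e-04, -6.13926546e-05, -1.88156469e-04,
       -6.84257478e-04,  1.18307466e-03]), 'tau': array([-2.45213385e-03, -3.83026350e+01, -2.91595656e+01, -5.47498166e-04,
        1.04026002e-02, -1.77467001e-06]), 'tool_pos': array([139.64683962, 557.00412302, 230.1105034 ]), 'orientation': array([[ 9.69944431e-01, -8.74303232e-04,  2.43324959e-01],
       [-2.43326297e-01, -2.10216568e-03,  9.69942212e-01],
       [-3.36514234e-04, -9.99997408e-01, -2.25172486e-03]]), 'ft_force': array([ 0.2245729 , -0.03208123, -0.56764385]), 'torque': array([-0.00106436, -0.00799482, -0.02514654]), 'grip_width': 0.9994174896650273}
scene {'camera_matrix': array([[385.78160385,   0.        , 281.31340725],
       [  0.        , 385.78160385, 207.12790124],
       [  0.        ,   0.        ,   1.        ]]), 'T': array([[ 8.24064184e-01, -2.52374717e-01,  5.07173760e-01,
        -5.45958835e+01],
       [-5.66377403e-01, -3.85396969e-01,  7.28481856e-01,
        -8.69457650e+02],
       [ 1.16128279e-02, -8.87567563e-01, -4.60531175e-01,
         6.51317877e+02],
       [ 0.00000000e+00,  0.00000000e+00,  0.00000000e+00,
         1.00000000e+00]])}
top {'camera_matrix': array([[387.12655901,   0.        , 280.75180295],
       [  0.        , 387.12655901, 218.75347669],
       [  0.        ,   0.        ,   1.        ]]), 'T': array([[ 3.24603340e-01, -9.25273630e-01,  1.96217687e-01,
         3.25354749e+02],
       [-9.45842754e-01, -3.18364433e-01,  6.34473997e-02,
        -7.80078024e+01],
       [ 3.76252692e-03, -2.06186315e-01, -9.78505517e-01,
         1.24640523e+03],
       [ 0.00000000e+00,  0.00000000e+00,  0.00000000e+00,
         1.00000000e+00]])}
```

View pics/scene0.png

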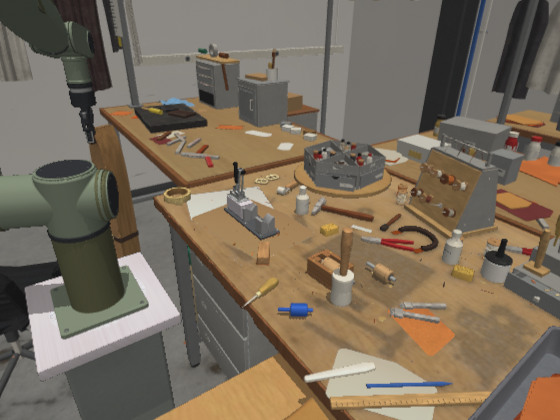

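View pics/top0.png

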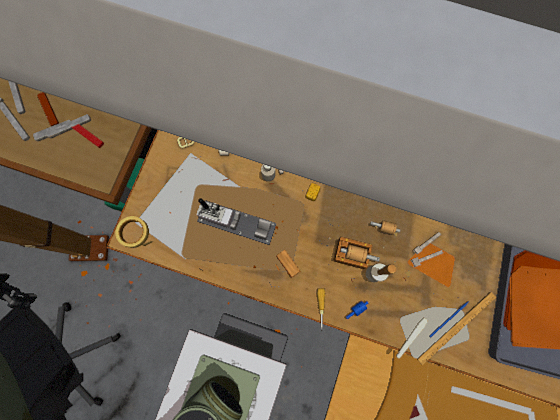

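Run:
```python
import cv2,numpy as np
a=cv2.imread("pics/scene0.png");b=cv2.imread("pics/top0.png")
def crop(im,x,y,w,h,f,n): cv2.imwrite(n,cv2.resize(im[y:y+h,x:x+w],None,fx=f,fy=f,interpolation=cv2.INTER_CUBIC))
crop(a,280,220,130,95,6,"pics/c1.png");crop(a,205,155,120,90,6,"pics/c2.png")
crop(b,320,210,120,85,6,"pics/c3.png");crop(b,185,160,130,95,6,"pics/c4.png")
```

```text
(no output)
```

View pics/c1.png

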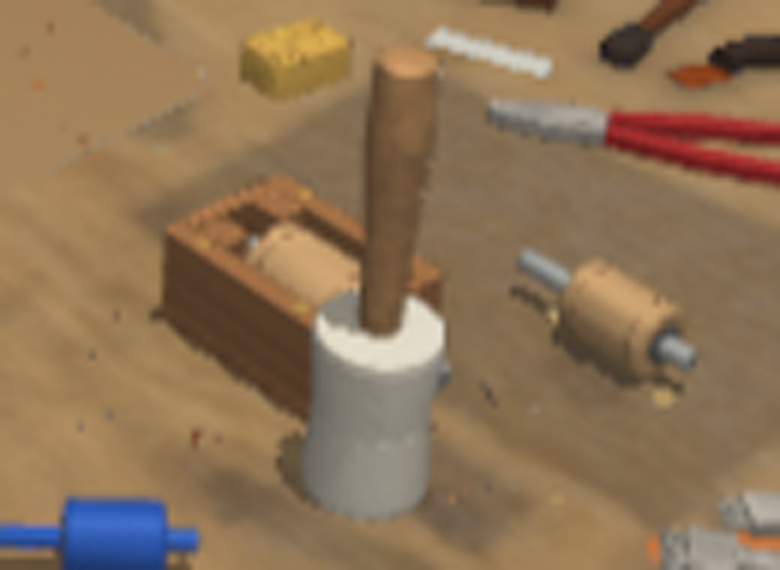

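View pics/c2.png

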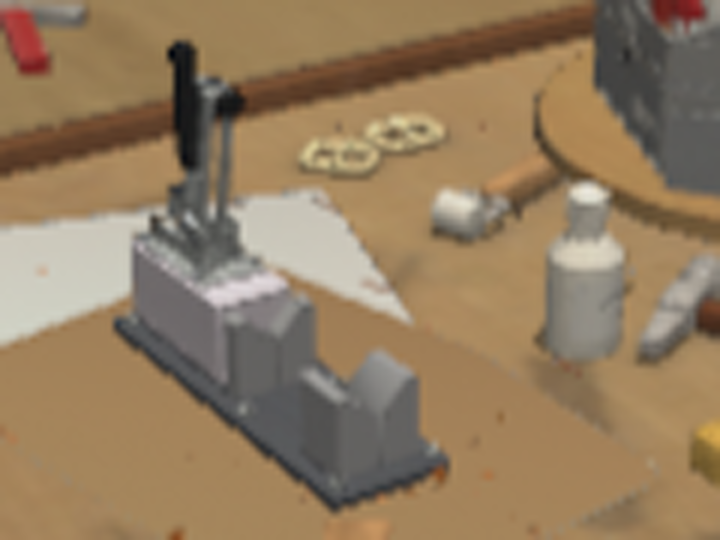

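View pics/c3.png

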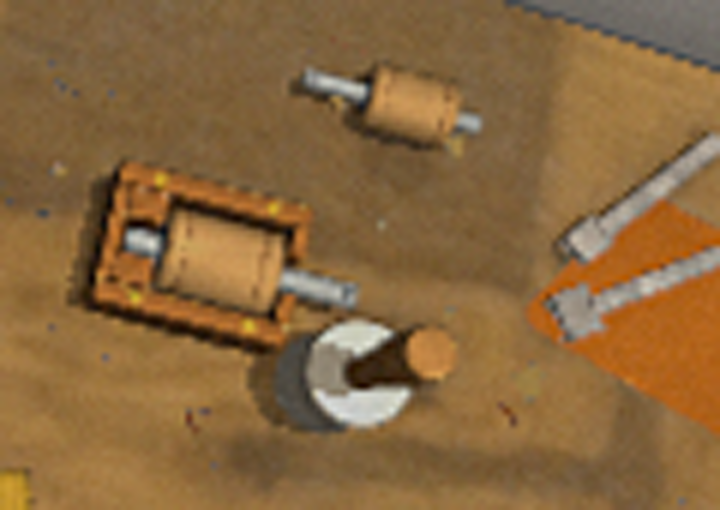

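View pics/c4.png

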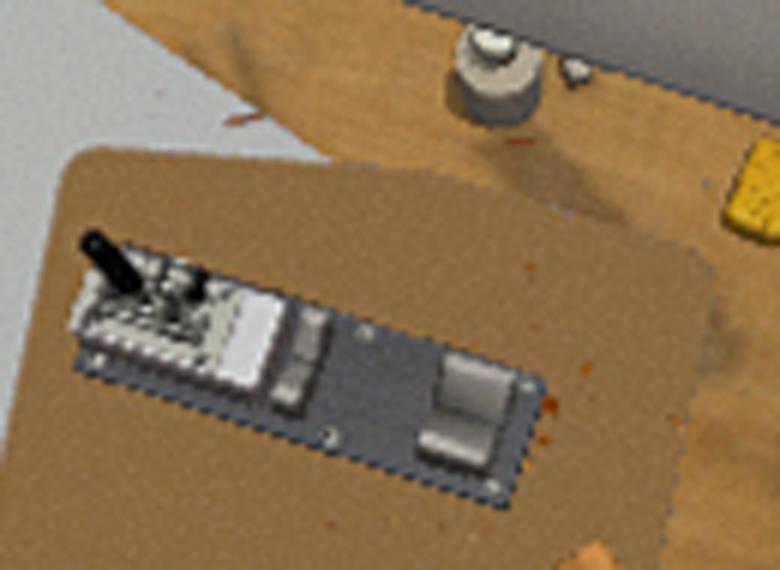

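```bash
cat > h.py <<'E'
import numpy as np, cv2
from workcell import *
def ray(n,px):
    c=camera_info(n);K=c["camera_matrix"];T=c["T"]
    d=T[:3,:3]@np.linalg.solve(K,[px[0],px[1],1.]);return T[:3,3],d
def onz(n,px,z):
    o,d=ray(n,px);return o+d*(z-o[2])/d[2]
def proj(n,P):
    c=camera_info(n);p=np.linalg.inv(c["T"])@np.r_[P,1.];u=c["camera_matrix"]@p[:3];return u[:2]/u[2]
def two(pa,pb,na="scene",nb="top"):
    o1,d1=ray(na,pa);o2,d2=ray(nb,pb)
    A=np.c_[d1,-d2];s=np.linalg.lstsq(A,o2-o1,rcond=None)[0]
    a=o1+d1*s[0];b=o2+d2*s[1];return (a+b)/2,np.linalg.norm(a-b)
def edge(im,p0,p1,r=4,trim=.12):
    "fit line to strongest lightness gradient near p0-p1; returns refined p0,p1"
    g=cv2.cvtColor(im,cv2.COLOR_RGB2LAB).astype(np.float32)
    p0=np.array(p0,float);p1=np.array(p1,float);t=p1-p0;L=np.linalg.norm(t);t/=L;nrm=np.array([-t[1],t[0]])
    ss=np.arange(-r,r+.01,.25);pts=[]
    for u in np.arange(trim*L,(1-trim)*L,.5):
        q=p0+t*u+nrm*ss[:,None]
        v=cv2.remap(g,q[:,0].astype(np.float32)[None],q[:,1].astype(np.float32)[None],cv2.INTER_LINEAR)[0]
        d=np.linalg.norm(np.gradient(cv2.GaussianBlur(v,(1,5),1.),axis=0),axis=1)
        i=d.argmax();w=slice(max(0,i-4),i+5);pts.append(p0+t*u+nrm*np.average(ss[w],weights=d[w]))
    l=cv2.fitLine(np.array(pts,np.float32),cv2.DIST_HUBER,0,.01,.01).ravel();dv=l[:2];c=l[2:]
    res=np.median(np.abs((np.array(pts)-c)@[-dv[1],dv[0]]))
    return c+dv*((p0-c)@dv),c+dv*((p1-c)@dv),res
def inter(a,b):
    x=np.cross(np.cross(np.r_[a[0],1],np.r_[a[1],1]),np.cross(np.r_[b[0],1],np.r_[b[1],1]));return x[:2]/x[2]
E
cat > m1.py <<'E'
from h import *
t=cv2.imread("pics/top0.png")[:,:,::-1].copy();s=cv2.imread("pics/scene0.png")[:,:,::-1].copy()
c4=lambda x,y:(185+x/6-.42,160+y/6-.42)
c2=lambda x,y:(205+x/6-.42,155+y/6-.42)
c3=lambda x,y:(320+x/6-.42,210+y/6-.42)
c1=lambda x,y:(280+x/6-.42,220+y/6-.42)
# fixture
E_={}
E_['t_end']=edge(t,c4(548,378),c4(508,507),3)
E_['t_near']=edge(t,c4(75,370),c4(508,507),3)
E_['t_far']=edge(t,c4(330,305),c4(548,378),3)
E_['s_near']=edge(s,c2(118,322),c2(335,505),3)
E_['s_end']=edge(s,c2(335,505),c2(447,462),3)
for k,v in E_.items():print(k,np.round(v[0],2),np.round(v[1],2),'res',round(float(v[2]),2))
A=onz('top',inter(E_['t_end'],E_['t_near']),0);print('corner -x-y (top,z0)',A)
B=onz('scene',inter(E_['s_end'],E_['s_near']),0);print('same (scene)',B)
for n,k in(('top','t_near'),('scene','s_near')):
    p=onz(n,E_[k][0],0);q=onz(n,E_[k][1],0);d=p-q;print(k,'dir',np.degrees(np.arctan2(d[1],d[0])),np.linalg.norm(d),p)
p=onz('top',E_['t_far'][0],10);q=onz('top',E_['t_far'][1],10);d=p-q;print('far dir',np.degrees(np.arctan2(d[1],d[0])))
nd=np.array([-d[1],d[0]])/np.linalg.norm(d[:2]);print('width',(A-q)[:2]@nd)
C=onz('top',inter(E_['t_far'],E_['t_end']),10);print('corner +x-y',C)
# storage
S={}
S['t_near']=edge(t,c3(93,305),c3(283,350),3)
S['t_top_far']=edge(t,c3(125,160),c3(310,210),3)
S['t_l']=edge(t,c3(125,160),c3(93,305),3)
for k,v in S.items():print(k,np.round(v[0],2),np.round(v[1],2),'res',round(float(v[2]),2))
for k,z in (('t_near',51),('t_near',0),('t_top_far',51),('t_l',51)):
    p=onz('top',S[k][0],z);q=onz('top',S[k][1],z);d=p-q;print(k,z,'dir',np.degrees(np.arctan2(d[1],d[0])),p,q)
E
python3 m1.py
```

```text
t_end [276.11 222.64] [269.42 244.13] res 0.14
t_near [196.98 221.55] [269.06 244.66] res 0.14
t_far [239.55 210.49] [275.46 223.81] res 0.26
s_near [223.16 209.58] [259.75 239.56] res 0.11
s_end [260.82 239.86] [279.58 232.95] res 0.12
corner -x-y (top,z0) [481.72576807  10.1769005    0.        ]
same (scene) [480.21349912  11.77467091   0.        ]
t_near dir 91.0969132234674 249.03911885858415 [476.94644055 259.78811262   0.        ]
s_near dir 90.9207033302734 244.82682249155047 [476.22429456 260.00328453   0.        ]
far dir 88.28316734691684
width 69.91324077430188
corner +x-y [551.72788345  12.09448897  10.        ]
t_near [334.86 261.32] [366.44 269.13] res 0.58
t_top_far [339.77 238.63] [370.62 246.91] res 0.06
t_l [340.09 236.17] [334.58 260.3 ] res 0.15
t_near 51 dir 94.98967417533395 [ 492.42475965 -201.94636228   51.        ] [ 501.0698201  -300.96538461   51.        ]
t_near 0 dir 94.98967417533399 [ 499.55252718 -207.23399731    0.        ] [ 508.56641492 -310.47750354    0.        ]
t_top_far 51 dir 93.6745718583551 [ 565.02267387 -195.43407386   51.        ] [ 571.34710355 -293.91253496   51.        ]
t_l 51 dir 4.529830226479722 [ 572.78615952 -194.07003157   51.        ] [ 495.14902246 -200.22087946   51.        ]
```

```bash
cat > m2.py <<'E'
from h import *
t=cv2.imread("pics/top0.png")[:,:,::-1].copy();s=cv2.imread("pics/scene0.png")[:,:,::-1].copy()
c4=lambda x,y:(185+x/6-.42,160+y/6-.42)
c2=lambda x,y:(205+x/6-.42,155+y/6-.42)
c3=lambda x,y:(320+x/6-.42,210+y/6-.42)
c1=lambda x,y:(280+x/6-.42,220+y/6-.42)
def show(im,x0,y0,w,h):
    hsv=cv2.cvtColor(im,cv2.COLOR_RGB2HSV)
    for y in range(y0,y0+h):print(y,' '.join('%3d/%3d'%(hsv[y,x,1],hsv[y,x,2]) for x in range(x0,x0+w)))
print('mallet handle top',two(c1(407,60),c3(432,353)))
print('mallet head top rim centre', [onz('top',c3(360,372),80)], 'scene base', onz('scene',c1(368,490),0))
print('long journal edges')
for a,b in((c3(290,268),c3(357,288)),(c3(283,290),c3(350,306))):
    e=edge(t,a,b,2);print(e,onz('top',e[0],31),onz('top',e[1],31))
show(t,362,252,20,12)
E
python3 m2.py
```

```text
mallet handle top (array([ 501.91163356, -335.38484693,  203.77727246]), np.float64(1.1658591556462041))
mallet head top rim centre [array([ 502.60202548, -334.85718279,   80.        ])] scene base [ 497.99059929 -341.9066876     0.        ]
long journal edges
(array([367.77218887, 254.82127712]), array([379.07563012, 257.59779146]), np.float64(0.114497351616937)) [ 548.44537006 -296.0358403    31.        ] [ 551.59935201 -332.14201778   31.        ]
(array([366.84902897, 257.53868552]), array([377.91798417, 260.56297826]), np.float64(0.14978297859695716)) [ 539.27039721 -295.69251957   31.        ] [ 541.4442871  -331.26377187   31.        ]
252 142/197 152/175 160/156 142/188 142/199 154/109 216/ 91 194/137 185/161 159/135 146/119 149/116 138/118 134/122 128/120 138/122 136/118 144/113 149/118 151/118
253 144/204 152/174 144/188 145/197 145/187 160/ 89 219/ 43 195/ 85 172/135 147/137 139/130 149/128 132/129 134/133 128/132 134/129 124/125 139/121 150/121 153/115
254 140/207 156/180 146/197 144/207 154/185  90/ 99 100/ 79 143/112 158/139 161/149 158/144 147/142 143/143 136/144 142/1
[... 818 characters left out ...]
/171   7/114   8/155  72/148 144/147 145/146
260 148/153 146/166 141/165 148/100 175/ 96 191/167 193/168 176/100 159/ 77 131/ 84  97/ 89  67/ 88  16/ 80  35/110  10/125   2/129  10/147  76/131 141/139 144/142
261 141/127 145/148 137/123 183/ 53 184/151 187/179 190/156 161/141 156/147 158/102 165/ 79 158/ 76 163/ 61 133/111 112/118  81/113  58/ 93 118/115 141/130 135/134
262 157/ 86 151/ 86 157/ 60 166/ 20 191/163 187/177 181/145 153/155 151/157 141/148 142/142 137/136 141/123 148/124 152/114 141/116 156/103 155/107 153/112 141/116
263 192/157 190/146 193/115 186/ 67 199/122 201/169 179/140 161/144 156/154 138/157 142/151 137/143 141/132 149/120 155/ 87  89/115  76/158  64/168  68/158 104/132
```

```bash
cat >> h.py <<'E'
def goto(P,yaw=None):
    "print tool-axis shift (m) and twist units to bring TCP to world P, tool z at yaw rad (mod pi)"
    s=observe();R=s["orientation"];d=R.T@(np.array(P,float)-s["tool_pos"])/1000
    y=np.arctan2(R[1,2],R[0,2]);tw=0
    if yaw is not None: tw=-np.degrees((yaw-y+np.pi/2)%np.pi-np.pi/2)/8
    print('t',round(s["clock"],2),'pos',np.round(s["tool_pos"],1),'yaw',round(np.degrees(y),2),'F',np.round(s["ft_force"],1),'w',round(s["grip_width"],3),'-> shift',np.round(d,4),'twist',round(tw,3))
def snap(n,k,box=None,f=1):
    im=get_image(n);full=im.copy();np.save(f'pics/{n}{k}.npy',im)
    if box: x,y,w,h=box;im=cv2.resize(im[y:y+h,x:x+w],None,fx=f,fy=f,interpolation=cv2.INTER_CUBIC)
    cv2.imwrite(f'pics/{n}{k}.png',im[:,:,::-1]);return full
E
python3 - <<'E'
from h import *
for p in((400,290),(390,337),(355,322),(315,235),(300,215),(288,263),(357,308),(272,260),(315,190)):print(p,np.round(onz('top',p,0)))
goto((420,280,270),0.075);goto((502,-335.5,260),0.075)
E
```

```text
(400, 290) [ 480. -430.    0.]
(390, 337) [ 332. -438.    0.]
(355, 322) [ 339. -323.    0.]
(315, 235) [ 560. -120.    0.]
(300, 215) [608. -53.   0.]
(288, 263) [445. -66.   0.]
(357, 308) [ 382. -317.    0.]
(272, 260) [438. -15.   0.]
(315, 190) [705. -74.   0.]
t 0.1 pos [139.7 557.1 230.2] yaw 75.92 F [-0.   0.5  0.1] w 1.001 -> shift [ 0.3393 -0.0395 -0.2006] twist 8.952
t 0.1 pos [139.7 557.1 230.2] yaw 75.92 F [-0.   0.5  0.1] w 1.001 -> shift [ 0.5686 -0.0283 -0.7776] twist 8.952
```

Emit:
{"api": "apply_moves", "payload": {"plan": [[0.054, -0.006, -0.032, 1.3], [0.107, -0.012, -0.063, 2.6], [0.161, -0.019, -0.095, 3.9], [0.215, -0.025, -0.127, 5.2], [0.27, -0.032, -0.159, 6.5]], "fingers": 1, "newtons": 60}}

```text
clock: 0.72
tool_pos: [361.7, 337.4, 261.9]
orientation: [[0.4, -0.001, 0.916], [-0.916, -0.002, 0.4], [0.001, -1.0, -0.002]]
ft_force: [0.5, 0.9, 0.1]
grip_width: 0.999
```

```bash
python3 -c "
from h import *
goto((450,0,265),0.075);goto((502,-335.5,260),0.075)"
```

```text
t 0.72 pos [361.7 337.4 261.9] yaw 23.59 F [0.5 0.9 0.1] w 0.999 -> shift [ 0.3445 -0.0025 -0.0541] twist 2.411
t 0.72 pos [361.7 337.4 261.9] yaw 23.59 F [0.5 0.9 0.1] w 0.999 -> shift [ 0.6728  0.0032 -0.1407] twist 2.411
```

Emit:
{"api": "apply_moves", "payload": {"plan": [[0.061, 0, -0.01, 0.8], [0.122, 0, -0.02, 1.6], [0.183, 0, -0.03, 2.4], [0.244, 0, -0.04, 2.41], [0.305, 0, -0.05, 2.41]]}}

```text
clock: 1.35
tool_pos: [437.8, 36.0, 262.3]
orientation: [[0.075, -0.001, 0.997], [-0.997, -0.002, 0.075], [0.002, -1.0, -0.001]]
ft_force: [0.8, 0.2, 0.1]
grip_width: 1.002
```

```bash
python3 -c "
from h import *
goto((502,-335.5,250),0.075)"
```

```text
t 1.35 pos [437.8  36.  262.3] yaw 4.31 F [0.8 0.2 0.1] w 1.002 -> shift [0.3752 0.0129 0.0361] twist 0.001
```

Emit:
{"api": "apply_moves", "payload": {"plan": [[0.06, 0, 0.006, 0], [0.12, 0, 0.012, 0], [0.18, 0, 0.018, 0], [0.24, 0.005, 0.024, 0], [0.3, 0.01, 0.03, 0]]}}

```text
clock: 1.98
tool_pos: [490.1, -262.8, 252.2]
orientation: [[0.075, -0.001, 0.997], [-0.997, -0.001, 0.075], [0.001, -1.0, -0.001]]
ft_force: [1.3, 1.1, -0.4]
grip_width: 0.997
```

```bash
python3 -c "
from h import *
goto((502,-335.5,250),0.075)"
```

```text
t 1.98 pos [ 490.1 -262.8  252.2] yaw 4.29 F [ 1.3  1.1 -0.4] w 0.997 -> shift [0.0734 0.0023 0.0064] twist -0.001
```

Emit:
{"api": "apply_moves", "payload": {"plan": [[0.04, 0.002, 0.004, 0], [0.0735, 0.002, 0.0065, 0], [0.0735, 0.002, 0.0065, 0], [0.0735, 0.05, 0.0065, 0], [0.0735, 0.05, 0.0065, 0]]}}

```text
clock: 2.6
tool_pos: [499.2, -332.3, 197.5]
orientation: [[0.075, -0.01, 0.997], [-0.997, 0.006, 0.075], [-0.007, -1.0, -0.009]]
ft_force: [0.2, 1.0, -0.6]
grip_width: 0.999
```

```bash
python3 -c "
from h import *
goto((502,-335.5,150),0.075)
snap('scene',1,(280,180,130,130),5);snap('top',1,(320,200,130,110),6)"
```

```text
t 2.6 pos [ 499.2 -332.3  197.5] yaw 4.32 F [ 0.2  1.  -0.6] w 0.999 -> shift [0.0038 0.0474 0.003 ] twist 0.003
```

View pics/scene1.png

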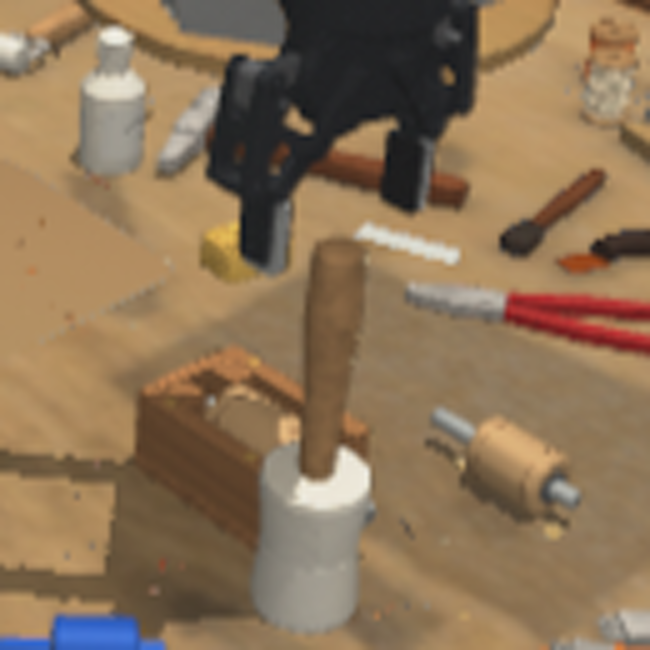

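View pics/top1.png

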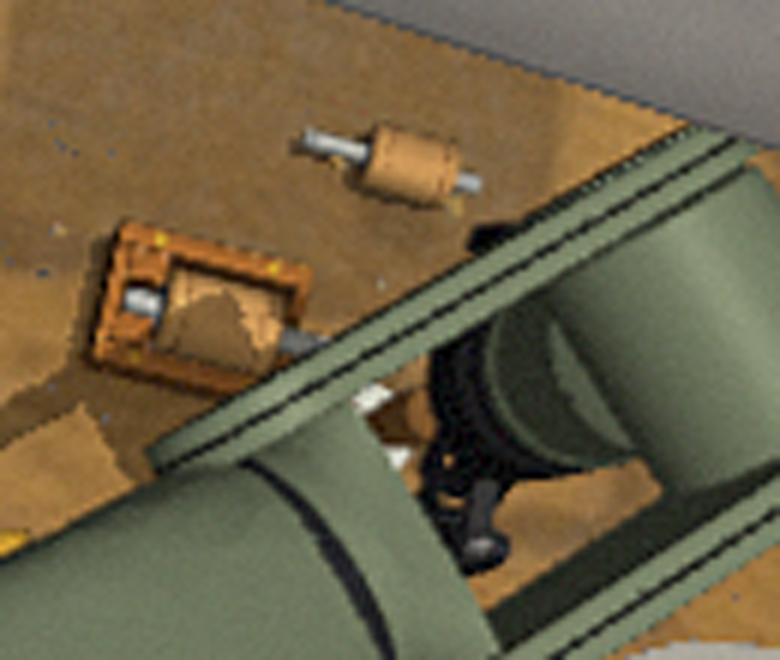

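Emit:
{"api": "apply_moves", "payload": {"plan": [[0.003, 0.02, 0.003, 0], [0.003, 0.046, 0.003, 0], [0.003, 0.047, 0.003, 0], [0.003, 0.047, 0.003, 0]]}}

```text
clock: 3.2
tool_pos: [505.5, -337.8, 156.2]
orientation: [[0.076, -0.001, 0.997], [-0.997, -0.001, 0.076], [0.001, -1.0, -0.001]]
ft_force: [-0.1, -0.8, 0.8]
grip_width: 1.002
```

Emit:
{"api": "apply_moves", "payload": {"plan": [[0, 0, 0, 0], [0, 0, 0, 0], [0, 0, 0, 0], [0, 0, 0, 0], [0, 0, 0, 0]], "fingers": -0.9, "newtons": 60}}

```text
clock: 3.82
tool_pos: [505.6, -338.1, 156.7]
orientation: [[0.076, -0.001, 0.997], [-0.997, -0.002, 0.076], [0.002, -1.0, -0.001]]
ft_force: [-0.6, 0.0, 2.6]
grip_width: 0.284
```

```bash
python3 -c "
from h import *
goto((455,-420,245),0.075)"
```

```text
t 3.83 pos [ 505.6 -338.1  156.7] yaw 4.34 F [-0.6  0.   2.6] w 0.284 -> shift [ 0.078  -0.0881 -0.0568] twist 0.006
```

Emit:
{"api": "apply_moves", "payload": {"plan": [[0, -0.015, 0, 0], [0, -0.03, 0, 0], [0.02, -0.03, -0.015, 0], [0.05, -0.03, -0.035, 0], [0.078, -0.03, -0.055, 0]]}}

```text
clock: 4.45
tool_pos: [456.6, -420.7, 187.8]
orientation: [[0.076, -0.0, 0.997], [-0.997, -0.003, 0.076], [0.002, -1.0, -0.0]]
ft_force: [0.8, -0.7, -3.0]
grip_width: 0.285
```

Emit:
{"api": "apply_moves", "payload": {"plan": [[0, 0, 0, 0], [0, 0, 0, 0]]}}

```text
clock: 4.7
tool_pos: [456.8, -420.6, 188.3]
orientation: [[0.076, 0.001, 0.997], [-0.997, -0.002, 0.076], [0.002, -1.0, 0.0]]
ft_force: [0.7, 0.2, -4.2]
grip_width: 0.285
```

```bash
python3 -c "
from h import *
goto((455,-420,157),0.075)
snap('scene',2,(260,180,140,150),4)"
```

```text
t 4.7 pos [ 456.8 -420.6  188.3] yaw 4.35 F [ 0.7  0.2 -4.2] w 0.285 -> shift [-0.0008  0.0313 -0.0017] twist 0.007
```

View pics/scene2.png

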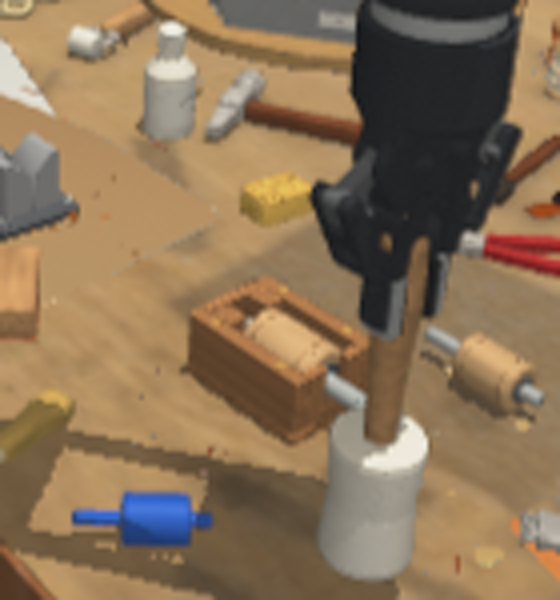

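Emit:
{"api": "apply_moves", "payload": {"plan": [[0, 0.015, 0, 0], [0, 0.027, 0, 0], [0, 0.029, 0, 0], [0, 0.03, 0, 0], [0, 0.031, 0, 0]]}}

```text
clock: 5.38
tool_pos: [457.2, -420.5, 157.3]
orientation: [[0.077, 0.001, 0.997], [-0.997, -0.003, 0.077], [0.003, -1.0, 0.001]]
ft_force: [0.1, 0.3, -4.2]
grip_width: 0.286
```

Emit:
{"api": "apply_moves", "payload": {"plan": [[0, 0.001, 0, 0], [0, 0.001, 0, 0]]}}

```text
clock: 5.62
tool_pos: [457.3, -420.7, 156.7]
orientation: [[0.077, 0.001, 0.997], [-0.997, -0.003, 0.077], [0.003, -1.0, 0.001]]
ft_force: [-0.6, -0.6, -2.5]
grip_width: 0.284
```

Emit:
{"api": "apply_moves", "payload": {"plan": [[0, 0.001, 0, 0], [0, 0.001, 0, 0]]}}

```text
clock: 5.88
tool_pos: [457.5, -421.1, 156.7]
orientation: [[0.077, 0.002, 0.997], [-0.997, -0.004, 0.077], [0.004, -1.0, 0.001]]
ft_force: [-1.3, 0.6, 1.3]
grip_width: 0.284
```

Emit:
{"api": "apply_moves", "payload": {"plan": [[0, 0, 0, 0], [0, 0, 0, 0], [0, 0, 0, 0], [0, -0.03, 0, 0], [0, -0.08, 0, 0]], "fingers": 0.6}}

```text
clock: 6.5
tool_pos: [456.2, -419.4, 234.7]
orientation: [[0.077, -0.002, 0.997], [-0.997, 0.0, 0.077], [-0.001, -1.0, -0.002]]
ft_force: [1.1, -0.9, -0.4]
grip_width: 0.8
```

```bash
python3 -c "
from h import *
goto((542.8,-316.5,240),0.075)
snap('scene',3,(260,180,140,150),4)"
```

```text
t 6.5 pos [ 456.2 -419.4  234.7] yaw 4.39 F [ 1.1 -0.9 -0.4] w 0.8 -> shift [-0.096  -0.0055  0.0942] twist 0.012
```

View pics/scene3.png

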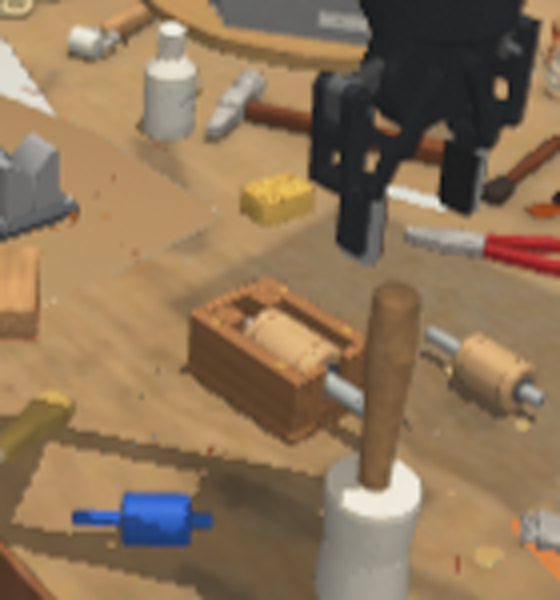

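Emit:
{"api": "apply_moves", "payload": {"plan": [[-0.042, -0.005, 0.042, 0], [-0.085, -0.005, 0.085, 0], [-0.096, -0.005, 0.094, 0], [-0.096, -0.005, 0.094, 0], [-0.096, -0.005, 0.094, 0]], "fingers": 0.3}}

```text
clock: 7.18
tool_pos: [545.1, -321.4, 249.5]
orientation: [[0.076, 0.008, 0.997], [-0.997, -0.013, 0.076], [0.014, -1.0, 0.007]]
ft_force: [0.5, -0.2, 0.6]
grip_width: 0.649
```

```bash
python3 -c "
from h import *
goto((542.8,-316.5,80),0.075)"
```

```text
t 7.17 pos [ 545.1 -321.4  249.5] yaw 4.34 F [ 0.5 -0.2  0.6] w 0.649 -> shift [-0.0074  0.1694 -0.0031] twist 0.005
```

Emit:
{"api": "apply_moves", "payload": {"plan": [[-0.005, 0.05, -0.003, 0], [-0.007, 0.1, -0.003, 0], [-0.007, 0.15, -0.003, 0], [-0.007, 0.169, -0.003, 0], [-0.007, 0.169, -0.003, 0]]}}

```text
clock: 7.8
tool_pos: [541.7, -317.4, 79.3]
orientation: [[0.074, 0.006, 0.997], [-0.997, -0.012, 0.074], [0.012, -1.0, 0.005]]
ft_force: [-0.0, 0.1, 0.1]
grip_width: 0.65
```

```bash
python3 -c "
from h import *
goto((542.8,-316.5,12),0.075)
snap('scene',4,(290,200,110,110),6)"
```

```text
t 7.8 pos [ 541.7 -317.4   79.3] yaw 4.25 F [-0.   0.1  0.1] w 0.65 -> shift [-0.0016  0.0673  0.0009] twist -0.006
```

View pics/scene4.png

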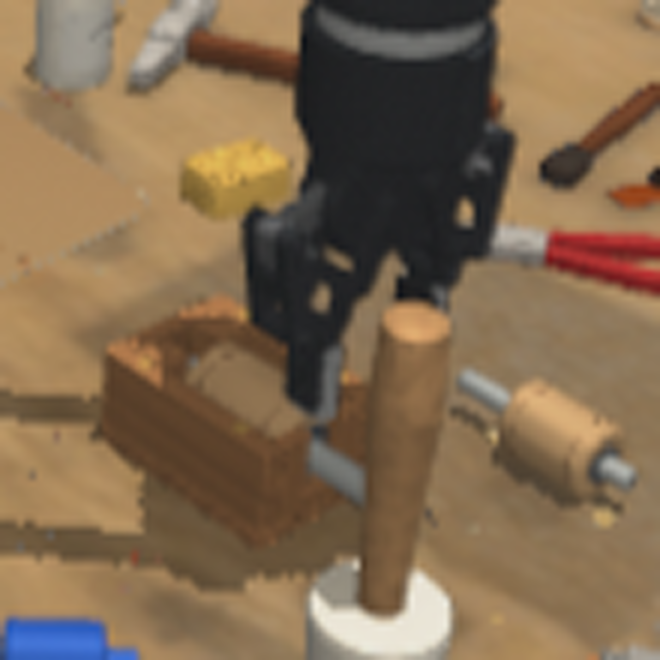

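Emit:
{"api": "apply_moves", "payload": {"plan": [[-0.001, 0.03, 0.001, 0], [-0.0015, 0.055, 0.001, 0], [-0.0015, 0.067, 0.001, 0], [-0.0015, 0.067, 0.001, 0]]}}

```text
clock: 8.35
tool_pos: [545.2, -318.1, 15.3]
orientation: [[0.074, 0.01, 0.997], [-0.997, -0.015, 0.074], [0.016, -1.0, 0.009]]
ft_force: [0.2, -0.2, 0.1]
grip_width: 0.652
```

```bash
python3 -c "
from h import *
goto((542.8,-316.5,12),0.075)
snap('scene',5,(290,200,110,110),6)"
```

```text
t 8.35 pos [ 545.2 -318.1   15.3] yaw 4.27 F [ 0.2 -0.2  0.1] w 0.652 -> shift [-0.0018  0.0032 -0.0023] twist -0.004
```

View pics/scene5.png

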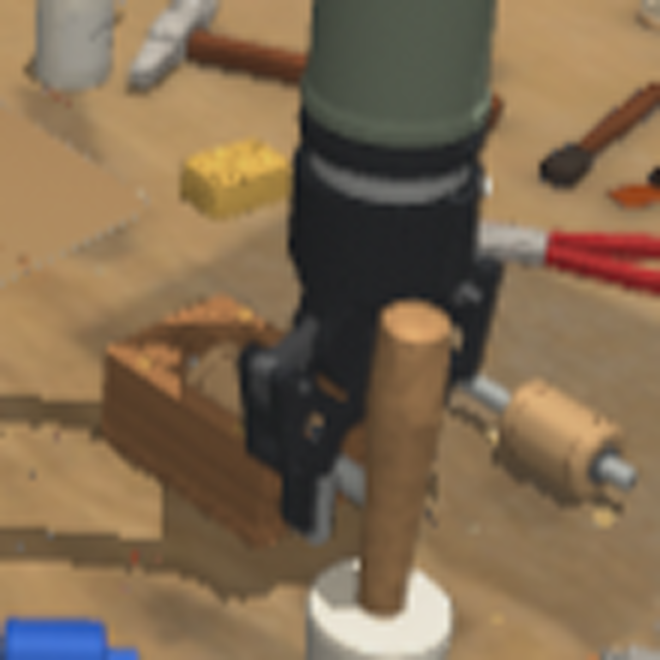

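Emit:
{"api": "apply_moves", "payload": {"plan": [[-0.002, 0.003, -0.002, 0], [-0.002, 0.003, -0.002, 0], [-0.002, 0.003, -0.002, 0]]}}

```text
clock: 8.78
tool_pos: [543.8, -316.8, 13.4]
orientation: [[0.074, 0.012, 0.997], [-0.997, -0.016, 0.074], [0.017, -1.0, 0.01]]
ft_force: [1.0, 0.8, -0.3]
grip_width: 0.649
```

Emit:
{"api": "apply_moves", "payload": {"plan": [[0, 0, 0, 0], [0, 0, 0, 0], [0, 0, 0, 0], [0, 0, 0, 0], [0, 0, 0, 0]], "fingers": -1, "newtons": 110}}

```text
clock: 9.4
tool_pos: [543.9, -316.9, 13.6]
orientation: [[0.074, 0.012, 0.997], [-0.997, -0.016, 0.074], [0.017, -1.0, 0.011]]
ft_force: [-0.1, -0.4, 1.2]
grip_width: 0.121
```

```bash
python3 -c "
from h import *
p=observe()['tool_pos']
goto(p+[0,0,30],0.075);goto(p+[0,0,85],0.075)"
```

```text
t 9.4 pos [ 543.9 -316.9   13.6] yaw 4.27 F [-0.1 -0.4  1.2] w 0.121 -> shift [ 0.0005 -0.03    0.0003] twist -0.003
t 9.4 pos [ 543.9 -316.9   13.6] yaw 4.27 F [-0.1 -0.4  1.2] w 0.121 -> shift [ 0.0015 -0.085   0.0009] twist -0.003
```

Emit:
{"api": "apply_moves", "payload": {"plan": [[0, -0.01, 0, 0], [0.0005, -0.03, 0, 0], [0.001, -0.05, 0.0005, 0], [0.0015, -0.07, 0.001, 0], [0.0015, -0.07, 0.001, 0]]}}

```text
clock: 10.02
tool_pos: [546.2, -318.6, 87.2]
orientation: [[0.074, 0.017, 0.997], [-0.997, -0.02, 0.075], [0.022, -1.0, 0.015]]
ft_force: [-0.2, -1.0, -2.3]
grip_width: 0.125
```

```bash
python3 -c "
from h import *
p=observe()['tool_pos']
goto(p+[0,0,30],0.075)
snap('scene',6,(280,180,120,120),6);snap('top',6,(310,200,120,100),6)"
```

```text
t 10.03 pos [ 546.2 -318.6   87.2] yaw 4.28 F [-0.2 -1.  -2.3] w 0.125 -> shift [ 0.0007 -0.03    0.0005] twist -0.002
```

View pics/scene6.png

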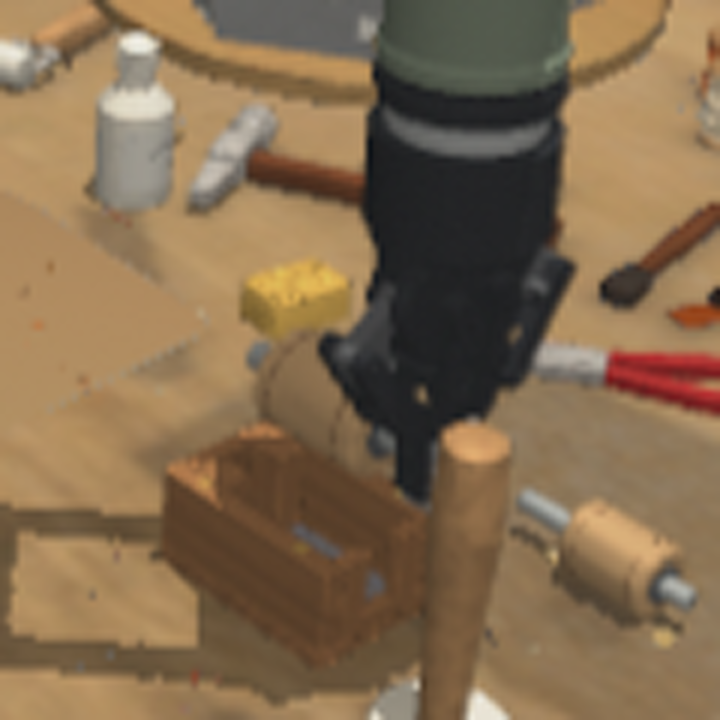

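View pics/top6.png

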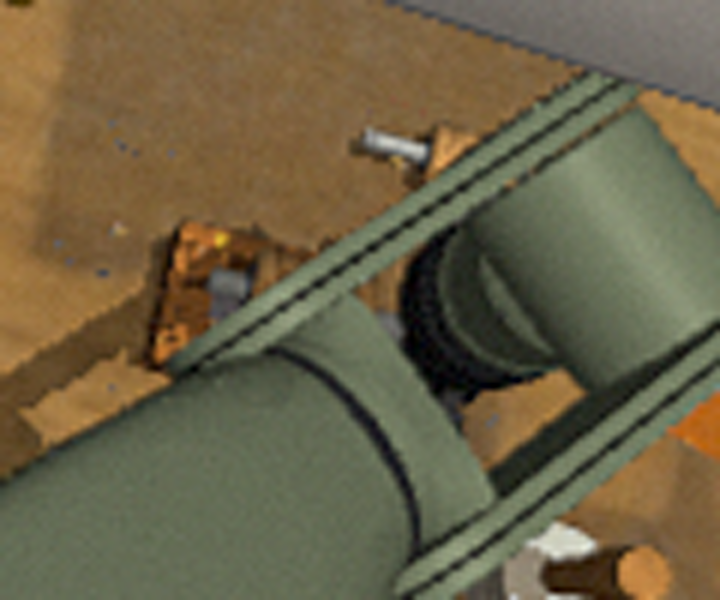

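```bash
python3 -c "
from h import *
goto((584.5,-153,88),0.075)"
```

```text
t 10.12 pos [ 544.3 -317.2   84.1] yaw 4.28 F [-0.1  0.5 -1.8] w 0.123 -> shift [-0.1606 -0.0062  0.0524] twist -0.003
```

Emit:
{"api": "apply_moves", "payload": {"plan": [[-0.05, -0.006, 0.016, 0], [-0.1, -0.006, 0.033, 0], [-0.15, -0.006, 0.05, 0], [-0.1605, -0.006, 0.0525, 0], [-0.1605, -0.006, 0.0525, 0]]}}

```text
clock: 10.75
tool_pos: [583.9, -152.2, 86.7]
orientation: [[0.076, 0.01, 0.997], [-0.997, -0.016, 0.076], [0.017, -1.0, 0.009]]
ft_force: [0.4, -0.1, -1.6]
grip_width: 0.13
```

Emit:
{"api": "apply_moves", "payload": {"plan": [[0, 0, 0, 0], [0, 0, 0, 0]]}}

```text
clock: 11.0
tool_pos: [583.4, -153.6, 86.4]
orientation: [[0.074, 0.01, 0.997], [-0.997, -0.017, 0.075], [0.017, -1.0, 0.008]]
ft_force: [0.2, -1.2, -2.0]
grip_width: 0.126
```

```bash
python3 -c "
from h import *
goto((584.5,-153,15),0.075)
snap('scene',7,(240,160,130,120),6);snap('top',7,(270,180,130,100),6)"
```

```text
t 11.0 pos [ 583.4 -153.6   86.4] yaw 4.27 F [ 0.2 -1.2 -2. ] w 0.126 -> shift [-0.0017  0.0714  0.0005] twist -0.003
```

View pics/scene7.png

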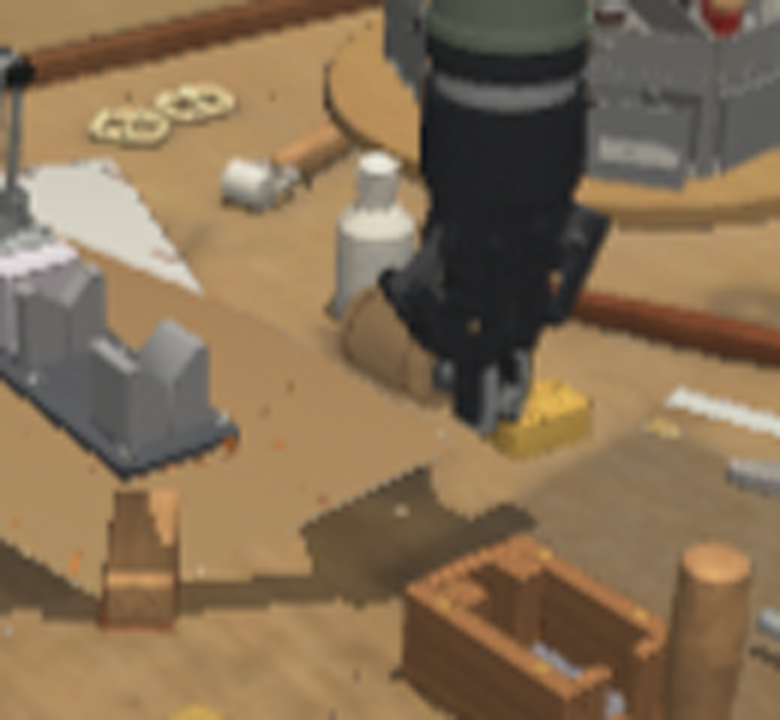

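View pics/top7.png

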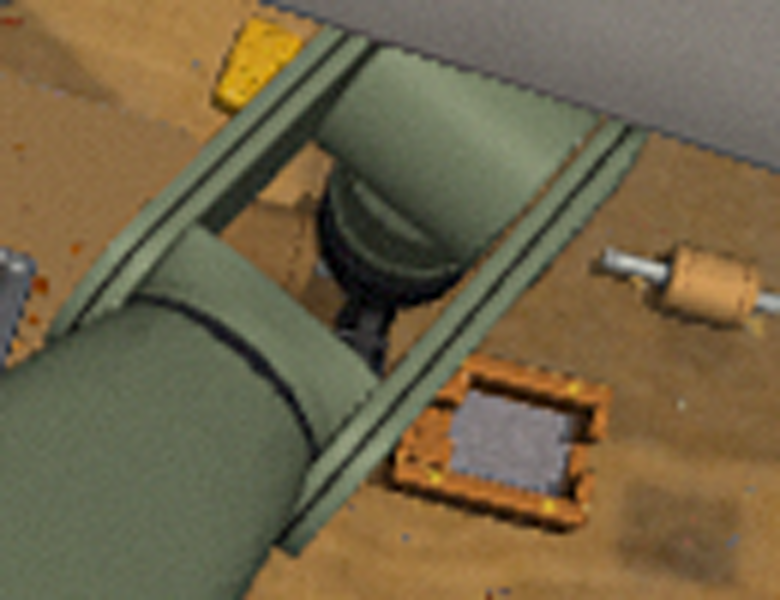

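Emit:
{"api": "apply_moves", "payload": {"plan": [[0, 0.035, 0, 0], [-0.001, 0.06, 0, 0], [-0.002, 0.07, 0, 0], [-0.002, 0.073, 0, 0], [-0.002, 0.075, 0, 0]]}}

```text
clock: 11.72
tool_pos: [585.3, -153.2, 12.7]
orientation: [[0.074, 0.012, 0.997], [-0.997, -0.017, 0.075], [0.018, -1.0, 0.011]]
ft_force: [0.0, 0.3, -2.3]
grip_width: 0.125
```

Emit:
{"api": "apply_moves", "payload": {"plan": [[0, 0, 0, 0], [0, 0, 0, 0]]}}

```text
clock: 11.98
tool_pos: [586.1, -153.5, 13.7]
orientation: [[0.074, 0.014, 0.997], [-0.997, -0.018, 0.075], [0.019, -1.0, 0.013]]
ft_force: [-0.0, -0.2, -2.5]
grip_width: 0.126
```

Emit:
{"api": "apply_moves", "payload": {"plan": [[0, 0.003, 0, 0], [0, 0.005, 0, 0], [0, 0.006, 0, 0], [0, 0.007, 0, 0], [0, 0.007, 0, 0]]}}

```text
clock: 12.6
tool_pos: [586.1, -153.6, 6.6]
orientation: [[0.074, 0.014, 0.997], [-0.997, -0.018, 0.075], [0.019, -1.0, 0.012]]
ft_force: [1.6, 0.2, -1.0]
grip_width: 0.127
```

Emit:
{"api": "apply_moves", "payload": {"plan": [[0, 0.001, 0, 0], [0, 0.0015, 0, 0], [0, 0.0015, 0, 0]]}}

```text
clock: 12.98
tool_pos: [586.4, -153.9, 5.6]
orientation: [[0.074, 0.014, 0.997], [-0.997, -0.018, 0.075], [0.02, -1.0, 0.013]]
ft_force: [-1.4, -0.6, 2.9]
grip_width: 0.122
```

```bash
python3 -c "
from h import *
goto((584.5,-153,15),0.075);print(observe()['torque'])
snap('scene',8,(240,160,130,120),6)"
```

```text
t 12.97 pos [ 586.4 -153.9    5.6] yaw 4.29 F [-1.4 -0.6  2.9] w 0.122 -> shift [-0.0008 -0.0094 -0.0017] twist -0.001
[-0.04240603  0.24813721  0.08334345]
```

View pics/scene8.png

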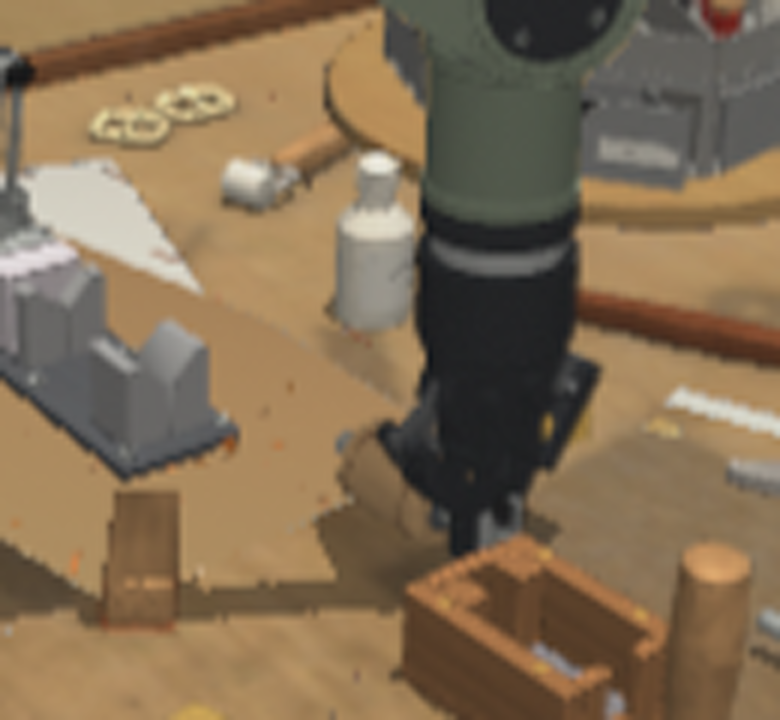

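Emit:
{"api": "apply_moves", "payload": {"plan": [[0, 0, 0, 0], [0, 0, 0, 0], [0, 0, 0, 0], [0, -0.03, 0, 0], [0, -0.08, 0, 0]], "fingers": 0.4}}

```text
clock: 13.65
tool_pos: [583.1, -151.5, 83.8]
orientation: [[0.074, 0.009, 0.997], [-0.997, -0.016, 0.075], [0.017, -1.0, 0.008]]
ft_force: [0.5, 0.4, 0.4]
grip_width: 0.701
```

Emit:
{"api": "apply_moves", "payload": {"plan": [[-0.03, -0.05, -0.06, 0], [-0.05, -0.05, -0.12, 0], [-0.05, -0.05, -0.16, 0], [-0.05, -0.05, -0.18, 0], [-0.05, -0.05, -0.18, 0]]}}

```text
clock: 14.28
tool_pos: [398.3, -114.0, 131.6]
orientation: [[0.073, 0.009, 0.997], [-0.997, -0.016, 0.073], [0.017, -1.0, 0.008]]
ft_force: [0.4, 0.4, 0.8]
grip_width: 0.701
```

```bash
python3 -c "
from h import *
goto((584.5,-153,15),0.075)
snap('scene',9,(260,190,110,90),7);snap('top',9,(270,180,130,100),6)"
```

```text
t 14.28 pos [ 398.3 -114.   131.6] yaw 4.21 F [0.4 0.4 0.8] w 0.701 -> shift [0.0506 0.1189 0.1819] twist -0.011
```

View pics/scene9.png

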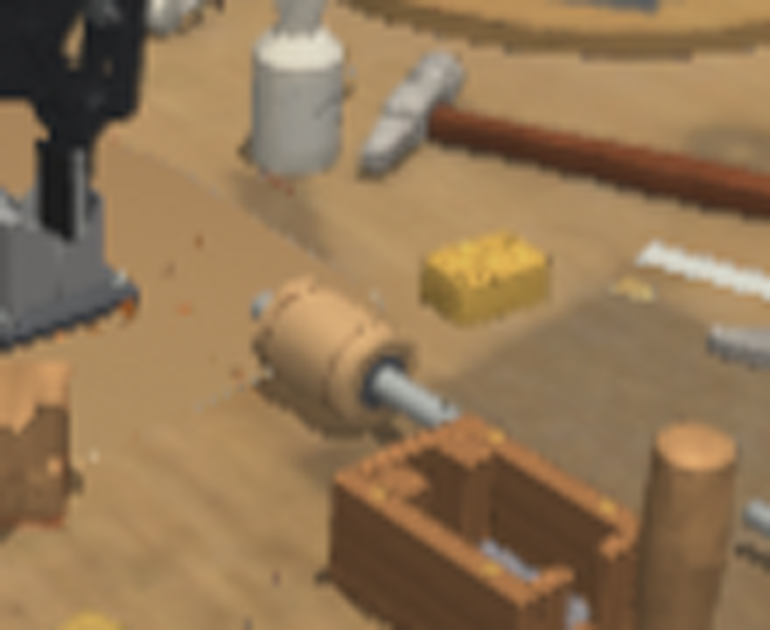

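View pics/top9.png

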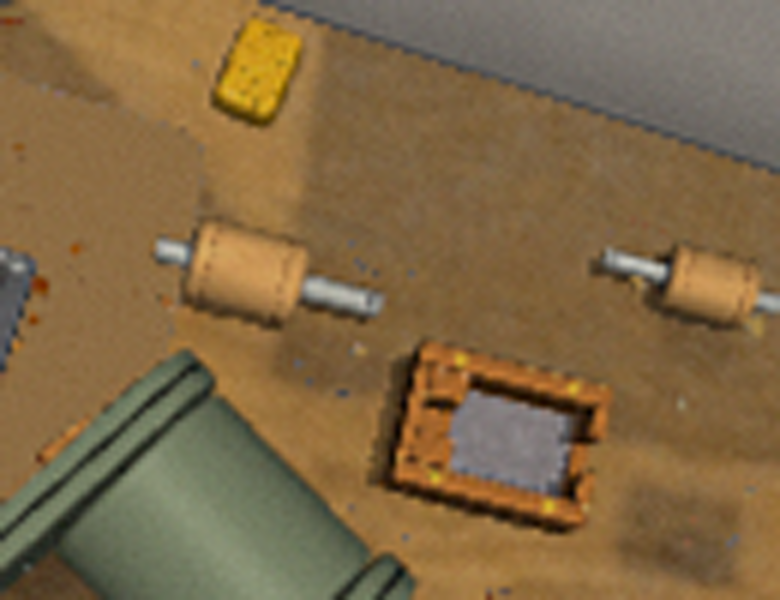

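Run:
```python
from h import *
t=np.load('pics/top9.npy');s=np.load('pics/scene9.npy')
c=lambda x,y:(270+x/6-.42,180+y/6-.42)
cs=lambda x,y:(260+x/7-.43,190+y/7-.43)
L=edge(t,c(200,222),c(183,308),2.5,.2);R=edge(t,c(306,240),c(292,325),2.5,.2)
se=edge(t,c(160,236),c(155,259),2,.2);le=edge(t,c(384,291),c(379,315),2,.2)
up=edge(t,c(310,276),c(375,290),2,.1);
print([round(float(q[2]),2) for q in(L,R,se,le,up)])
for q,n,z in((L,'bodyL',35),(R,'bodyR',35),(se,'se',23),(le,'le',23)):
    m=(np.array(q[0])+q[1])/2;print(n,np.round(m,2),np.round(onz('top',m,z),1))
a,b=onz('top',up[0],23),onz('top',up[1],23);print('upper journal',a,b,np.degrees(np.arctan2(*(a-b)[1::-1])))
# two-view height at shaft ends: long journal/body tips seen in both
print('short end two', two(cs(262,304),(np.array(se[0])+se[1])/2))
m=cv2.inRange(cv2.cvtColor(t,cv2.COLOR_RGB2HSV)[205:240,295:325],(8,90,120),(22,255,255))
print('predicted long end px scene',proj('scene',(585.5,-168,23)))
cn=cv2.findContours(m,cv2.RETR_EXTERNAL,cv2.CHAIN_APPROX_NONE)[0];cn=max(cn,key=cv2.contourArea);r=cv2.minAreaRect(cn);print(r,cv2.contourArea(cn))
```

```text
[0.51, 0.07, 0.04, 0.05, 0.05]
bodyL [301.05 223.57] [574.5 -65.8  35. ]
bodyR [319.7  226.73] [ 584.1 -125.2   35. ]
se [295.71 220.83] [579.9 -46.5  23. ]
le [333.28 230.13] [ 590.3 -170.3   23. ]
upper journal [ 591.45956599 -129.24428268   23.        ] [ 592.97933666 -164.58780101   23.        ] 92.4622007435635
short end two (array([579.94939349, -46.4060329 ,  22.02555736]), np.float64(0.39375461495388897))
predicted long end px scene [323.45581039 250.26377532]
((14.5, 17.0), (34.0, 29.0), 90.0) 781.5
```

```bash
python3 -c "
from h import *
goto((584,-96,85),0.084)"
```

```text
t 14.38 pos [ 400.5 -114.7  132.1] yaw 4.26 F [0.4 0.4 0.4] w 0.701 -> shift [-0.0058  0.0488  0.184 ] twist -0.07
```

Emit:
{"api": "apply_moves", "payload": {"plan": [[-0.002, 0, 0.06, -0.07], [-0.004, 0, 0.12, -0.07], [-0.006, 0.03, 0.184, -0.07], [-0.006, 0.048, 0.184, -0.07], [-0.006, 0.048, 0.184, -0.07]], "fingers": 0.75}}

```text
clock: 15.0
tool_pos: [583.8, -94.9, 82.7]
orientation: [[0.085, 0.006, 0.996], [-0.996, -0.015, 0.085], [0.016, -1.0, 0.004]]
ft_force: [-0.5, -0.4, -0.5]
grip_width: 0.877
```

Emit:
{"api": "apply_moves", "payload": {"plan": [[0, 0, 0, 0]]}}

```text
clock: 15.12
tool_pos: [584.4, -95.0, 83.1]
orientation: [[0.085, 0.006, 0.996], [-0.996, -0.015, 0.085], [0.016, -1.0, 0.005]]
ft_force: [0.2, 0.5, 0.9]
grip_width: 0.876
```

```bash
python3 -c "
from h import *
goto((584,-96,6),0.084)
snap('scene',10,(240,150,120,110),6)"
```

```text
t 15.12 pos [584.4 -95.   83.1] yaw 4.89 F [0.2 0.5 0.9] w 0.876 -> shift [-0.0002  0.0771 -0.0009] twist 0.009
```

View pics/scene10.png

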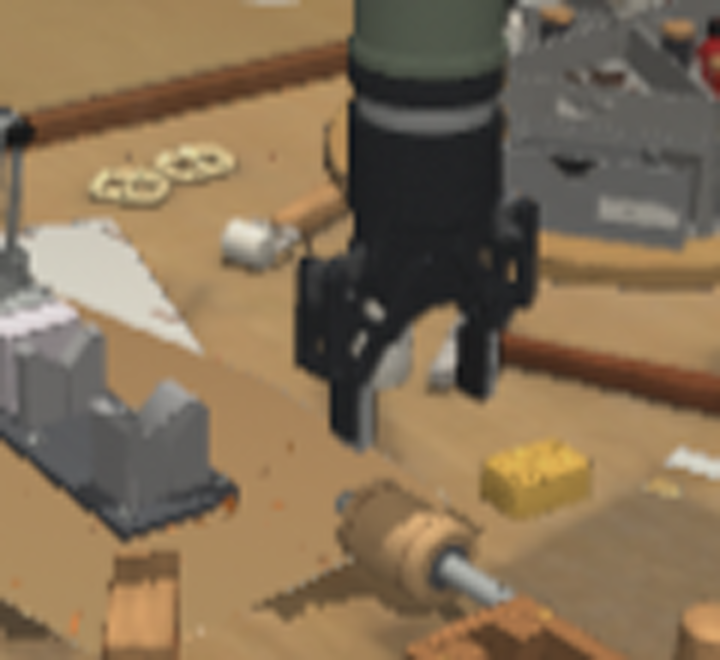

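Emit:
{"api": "apply_moves", "payload": {"plan": [[0, 0.04, -0.001, 0], [0, 0.065, -0.001, 0], [0, 0.075, -0.001, 0], [0, 0.076, -0.001, 0], [0, 0.076, -0.001, 0]]}}

```text
clock: 15.8
tool_pos: [584.8, -96.6, 8.7]
orientation: [[0.085, 0.009, 0.996], [-0.996, -0.016, 0.085], [0.017, -1.0, 0.008]]
ft_force: [-0.3, 0.3, -0.2]
grip_width: 0.876
```

Emit:
{"api": "apply_moves", "payload": {"plan": [[0, 0, 0, 0], [0, 0, 0, 0], [0, 0, 0, 0], [0, 0, 0, 0], [0, 0, 0, 0]], "fingers": -0.6, "newtons": 50}}

```text
clock: 16.42
tool_pos: [586.0, -97.0, 10.3]
orientation: [[0.085, 0.011, 0.996], [-0.996, -0.017, 0.085], [0.018, -1.0, 0.01]]
ft_force: [-0.5, 0.2, 6.3]
grip_width: 0.517
```

Emit:
{"api": "apply_moves", "payload": {"plan": [[0, 0, 0, 0], [0, 0.003, 0, 0], [0, 0.005, 0, 0], [0, 0.005, 0, 0], [0, 0.005, 0, 0]], "fingers": 0.4}}

```text
clock: 17.05
tool_pos: [586.0, -97.0, 5.0]
orientation: [[0.085, 0.011, 0.996], [-0.996, -0.017, 0.085], [0.018, -1.0, 0.01]]
ft_force: [-0.9, -0.3, -0.3]
grip_width: 0.702
```

Emit:
{"api": "apply_moves", "payload": {"plan": [[0, 0, 0, 0], [0, 0, 0, 0], [0, 0, 0, 0], [0, 0, 0, 0], [0, 0, 0, 0]], "fingers": -0.6, "newtons": 60}}

```text
clock: 17.68
tool_pos: [586.4, -97.2, 5.5]
orientation: [[0.085, 0.012, 0.996], [-0.996, -0.017, 0.085], [0.018, -1.0, 0.011]]
ft_force: [0.3, 0.3, 3.6]
grip_width: 0.521
```

Run:
```python
from h import *
t=cv2.imread("pics/top0.png")[:,:,::-1].copy();s=cv2.imread("pics/scene0.png")[:,:,::-1].copy()
O=np.array([517.5,96.6]);a=np.radians(1.0);R=np.array([[np.cos(a),-np.sin(a)],[np.sin(a),np.cos(a)]])
def W(x,y,z):return np.r_[O+R@[x,y],z]
def draw(n,im,box,f,out):
    x,y,w,h=box;c=cv2.resize(im[y:y+h,x:x+w],None,fx=f,fy=f,interpolation=cv2.INTER_CUBIC)
    def ln(P,Q,col):
        p,q=[(proj(n,W(*v))-[x,y]+.5)*f for v in(P,Q)];cv2.line(c,tuple(int(round(k)) for k in p),tuple(int(round(k)) for k in q),col,1)
    def box_(x0,x1,y0,y1,z,col):
        for A,B in(((x0,y0),(x1,y0)),((x1,y0),(x1,y1)),((x1,y1),(x0,y1)),((x0,y1),(x0,y0))):ln((*A,z),(*B,z),col)
    box_(-38,38,-85,165,10,(255,0,0));box_(-38,38,-85,165,0,(255,128,0))
    box_(-26,26,-70,-34,58,(0,255,0));box_(-26,26,34,46,58,(0,255,0));box_(-25,25,56,160,60,(0,0,255))
    ln((0,127,163),(0,127,118),(255,255,0))
    cv2.imwrite(out,c[:,:,::-1])
draw('top',t,(185,160,110,95),7,'pics/ov_t.png');draw('scene',s,(215,155,75,95),7,'pics/ov_s.png')
```

```text
(no output)
```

View pics/ov_t.png

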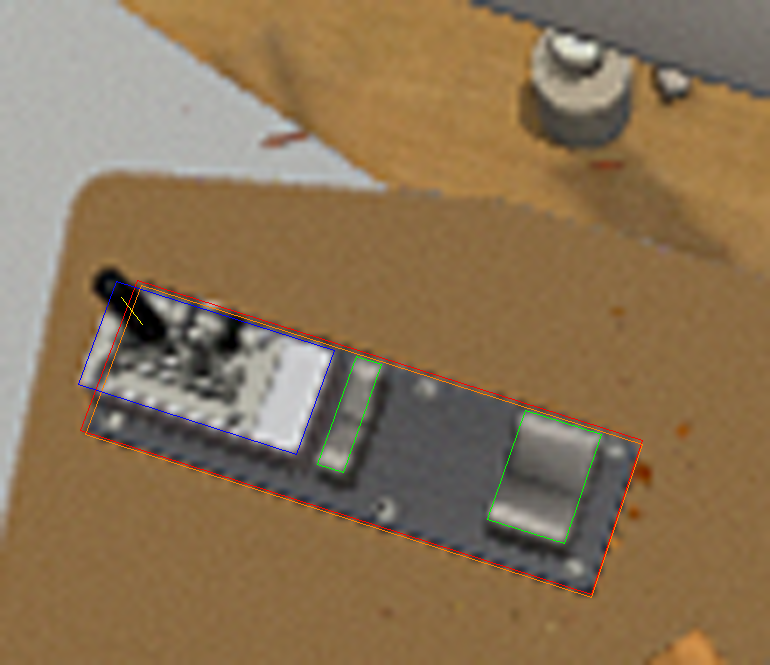

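View pics/ov_s.png

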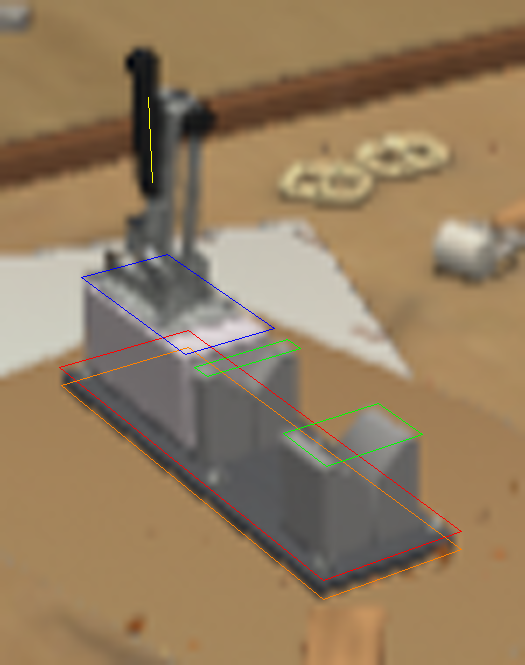

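Emit:
{"api": "apply_moves", "payload": {"plan": [[0.0005, -0.02, 0.0005, 0], [0.001, -0.05, 0.001, 0], [0.001, -0.095, 0.001, 0.2], [0.0015, -0.105, 0.0015, 0.5], [0.0015, -0.105, 0.0015, 0.49]]}}

```text
clock: 18.3
tool_pos: [587.5, -97.0, 112.4]
orientation: [[0.017, 0.015, 1.0], [-1.0, -0.018, 0.017], [0.018, -1.0, 0.014]]
ft_force: [-0.2, -0.3, -2.1]
grip_width: 0.519
```

Emit:
{"api": "apply_moves", "payload": {"plan": [[0, 0, 0, 0]]}}

```text
clock: 18.42
tool_pos: [586.2, -96.5, 111.3]
orientation: [[0.018, 0.012, 1.0], [-1.0, -0.017, 0.018], [0.017, -1.0, 0.012]]
ft_force: [-0.2, -0.0, -2.7]
grip_width: 0.516
```

```bash
python3 -c "
from h import *
goto((516,95.4,110),np.radians(1.))"
```

```text
t 18.43 pos [586.2 -96.5 111.3] yaw 1.03 F [-0.2 -0.  -2.7] w 0.516 -> shift [-0.1931 -0.0028 -0.0668] twist 0.003
```

Emit:
{"api": "apply_moves", "payload": {"plan": [[-0.055, -0.002, -0.018, 0], [-0.11, -0.002, -0.036, 0], [-0.165, -0.002, -0.055, 0], [-0.193, -0.002, -0.067, 0], [-0.193, -0.002, -0.067, 0]]}}

```text
clock: 19.05
tool_pos: [513.3, 97.1, 107.6]
orientation: [[0.022, 0.008, 1.0], [-1.0, -0.017, 0.022], [0.017, -1.0, 0.008]]
ft_force: [-0.4, -0.7, -1.8]
grip_width: 0.521
```

Emit:
{"api": "apply_moves", "payload": {"plan": [[0, 0, 0, 0], [0, 0, 0, 0]]}}

```text
clock: 19.3
tool_pos: [513.4, 96.2, 107.2]
orientation: [[0.021, 0.007, 1.0], [-1.0, -0.017, 0.021], [0.017, -1.0, 0.007]]
ft_force: [0.5, -0.1, -1.6]
grip_width: 0.52
```

```bash
python3 -c "
from h import *
goto((516,95.4,80),np.radians(1.))
snap('scene',11,(200,120,110,115),6);snap('top',11,(185,150,130,100),6)"
```

```text
t 19.3 pos [513.4  96.2 107.2] yaw 1.2 F [ 0.5 -0.1 -1.6] w 0.52 -> shift [0.0004 0.0272 0.0024] twist 0.025
```

View pics/scene11.png

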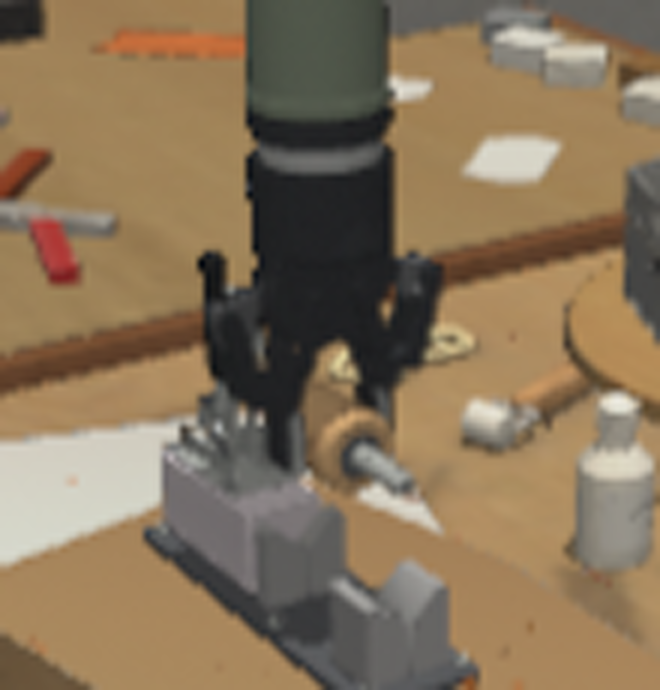

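View pics/top11.png

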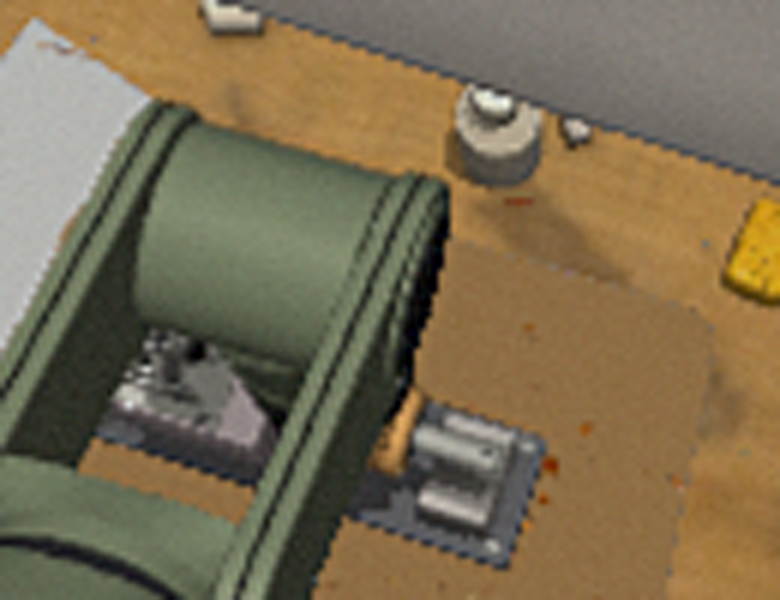

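Run:
```python
from h import *
t=np.load('pics/top11.npy');s=np.load('pics/scene11.npy')
ct=lambda x,y:(185+x/6-.42,150+y/6-.42);cs=lambda x,y:(200+x/6-.42,120+y/6-.42)
im=cv2.resize(t[215:250,245:285],None,fx=16,fy=16,interpolation=cv2.INTER_NEAREST);im2=cv2.resize(s[185:215,250:285],None,fx=16,fy=16,interpolation=cv2.INTER_NEAREST)
h=max(im.shape[0],im2.shape[0]);o=np.zeros((h,im.shape[1]+20,3),np.uint8);cv2.imwrite('pics/z11t.png',im[:,:,::-1]);cv2.imwrite('pics/z11s.png',im2[:,:,::-1])
print(two(cs(405,484),ct(504,456)))
print(proj('scene',(514,23.4,124.7)),cs(405,484),proj('top',(514,23.4,124.7)),ct(504,456))
```

```text
(array([516.64882081,  23.21807142, 125.40495973]), np.float64(5.3610192293309655))
[267.18933125 200.53294844] (267.08, 200.2466666666667) [267.55357264 227.04775765] (268.58, 225.58)
```

View pics/z11t.png

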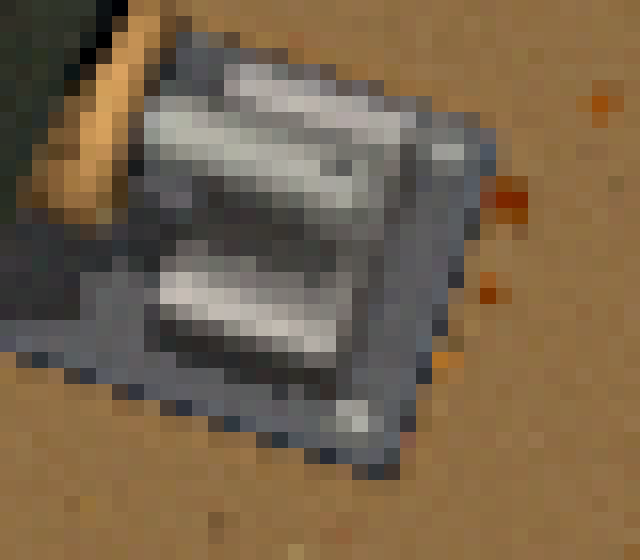

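View pics/z11s.png

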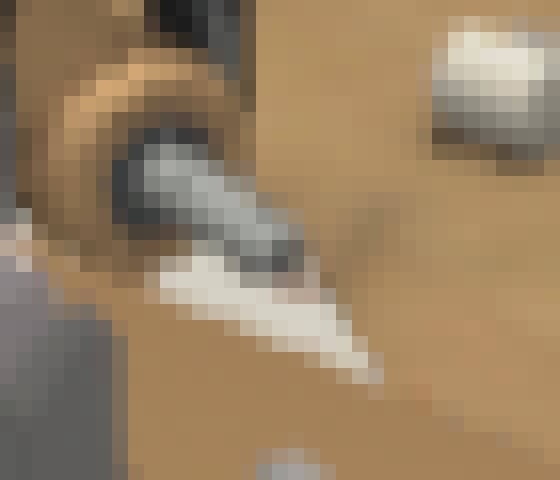

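Run:
```python
from h import *
print(two((267.2,200.6),(266.5,226.6)))
goto((515.5,95.2,70),np.radians(1.))
```

```text
(array([515.23303102,  26.61867158, 122.69944452]), np.float64(1.4498705320259087))
t 19.4 pos [513.7  96.2 107.5] yaw 1.18 F [ 0.2 -0.  -1.5] w 0.52 -> shift [0.0004 0.0375 0.0015] twist 0.022
```

Emit:
{"api": "apply_moves", "payload": {"plan": [[0.001, 0.015, 0.001, 0], [0.0015, 0.03, 0.0015, 0], [0.0015, 0.038, 0.0015, 0], [0.0015, 0.0385, 0.0015, 0], [0.0015, 0.0385, 0.0015, 0]]}}

```text
clock: 20.02
tool_pos: [515.8, 94.1, 69.1]
orientation: [[0.021, 0.008, 1.0], [-1.0, -0.017, 0.021], [0.017, -1.0, 0.008]]
ft_force: [-0.0, 0.9, -1.6]
grip_width: 0.52
```

```bash
python3 -c "
from h import *
goto((515.5,94.7,50),np.radians(1.))
snap('scene',12,(220,150,80,90),8);snap('top',12,(230,200,60,50),12)"
```

```text
t 20.02 pos [515.8  94.1  69.1] yaw 1.19 F [-0.   0.9 -1.6] w 0.52 -> shift [-0.0009  0.0191 -0.0004] twist 0.023
```

View pics/scene12.png

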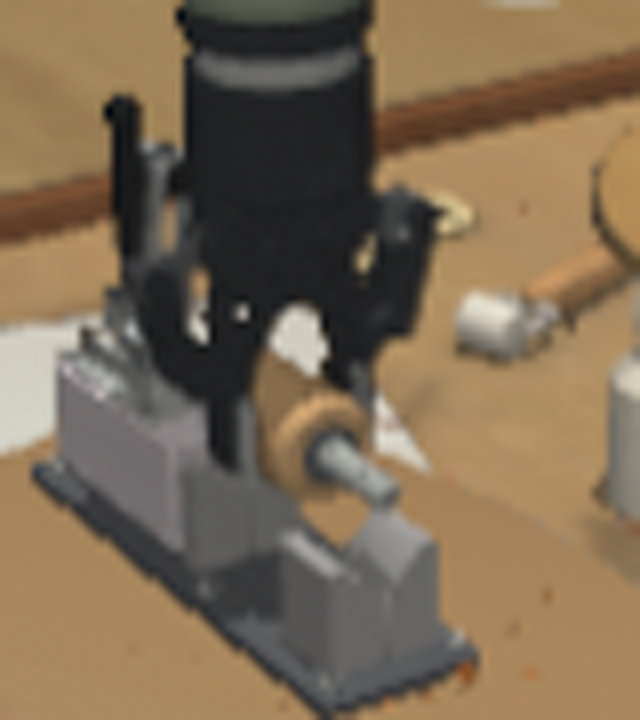

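View pics/top12.png

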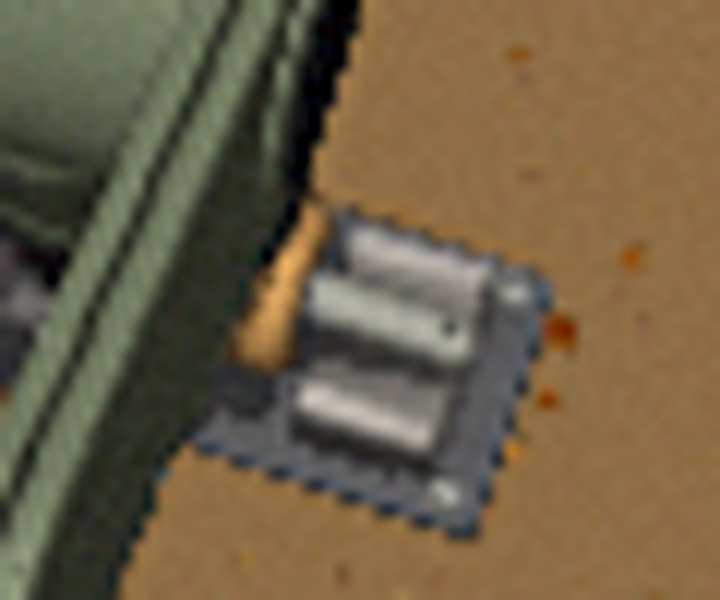

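Emit:
{"api": "apply_moves", "payload": {"plan": [[0.001, 0.004, 0, 0], [0.001, 0.008, 0, 0], [0.001, 0.012, 0, 0], [0.001, 0.016, 0, 0], [0.001, 0.016, 0, 0]]}}

```text
clock: 20.75
tool_pos: [515.7, 92.9, 53.0]
orientation: [[0.021, 0.008, 1.0], [-1.0, -0.017, 0.021], [0.017, -1.0, 0.008]]
ft_force: [0.2, 0.3, -1.6]
grip_width: 0.514
```

Emit:
{"api": "apply_moves", "payload": {"plan": [[0, 0.004, 0, 0], [0, 0.008, 0, 0], [0, 0.012, 0, 0], [0, 0.015, 0, 0], [0, 0.015, 0, 0]]}}

```text
clock: 21.38
tool_pos: [515.6, 92.6, 37.6]
orientation: [[0.021, 0.007, 1.0], [-1.0, -0.017, 0.021], [0.017, -1.0, 0.007]]
ft_force: [0.0, -0.9, -1.6]
grip_width: 0.521
```

Emit:
{"api": "apply_moves", "payload": {"plan": [[0, 0.001, 0, 0], [0, 0.002, 0, 0], [0, 0.003, 0, 0], [0, 0.004, 0, 0], [0, 0.004, 0, 0]]}}

```text
clock: 22.0
tool_pos: [515.6, 92.5, 33.6]
orientation: [[0.021, 0.007, 1.0], [-1.0, -0.017, 0.021], [0.017, -1.0, 0.007]]
ft_force: [-0.5, 0.5, -2.3]
grip_width: 0.52
```

Emit:
{"api": "apply_moves", "payload": {"plan": [[0, 0.0005, 0, 0], [0, 0.001, 0, 0], [0, 0.0015, 0, 0], [0, 0.002, 0, 0], [0, 0.002, 0, 0]]}}

```text
clock: 22.62
tool_pos: [516.1, 92.5, 32.4]
orientation: [[0.021, 0.008, 1.0], [-1.0, -0.017, 0.021], [0.017, -1.0, 0.008]]
ft_force: [-0.9, 0.6, 5.5]
grip_width: 0.516
```

Emit:
{"api": "apply_moves", "payload": {"plan": [[0, 0, 0, 0], [0, 0, 0, 0], [0, 0, 0, 0], [0, -0.03, 0, 0], [0, -0.08, 0, 0]], "fingers": 0.4}}

```text
clock: 23.25
tool_pos: [513.2, 93.7, 110.9]
orientation: [[0.021, 0.002, 1.0], [-1.0, -0.017, 0.021], [0.017, -1.0, 0.002]]
ft_force: [0.6, -0.1, 0.7]
grip_width: 0.697
```

Emit:
{"api": "apply_moves", "payload": {"plan": [[0.05, -0.06, 0, 0], [0.1, -0.08, 0, 0], [0.14, -0.08, -0.04, 0], [0.15, -0.08, -0.08, 0], [0.15, -0.08, -0.08, 0]]}}

```text
clock: 23.88
tool_pos: [433.5, -56.9, 192.6]
orientation: [[0.018, 0.0, 1.0], [-1.0, -0.017, 0.018], [0.017, -1.0, -0.0]]
ft_force: [0.4, -0.0, -0.4]
grip_width: 0.702
```

```bash
python3 -c "
from h import *
goto((515.5,94.7,50),np.radians(1.))
snap('scene',13,(210,150,90,90),8);snap('top',13,(190,180,100,75),7)"
```

```text
t 23.88 pos [433.5 -56.9 192.6] yaw 1.03 F [ 0.4 -0.  -0.4] w 0.702 -> shift [-0.1525  0.14    0.0847] twist 0.004
```

View pics/scene13.png

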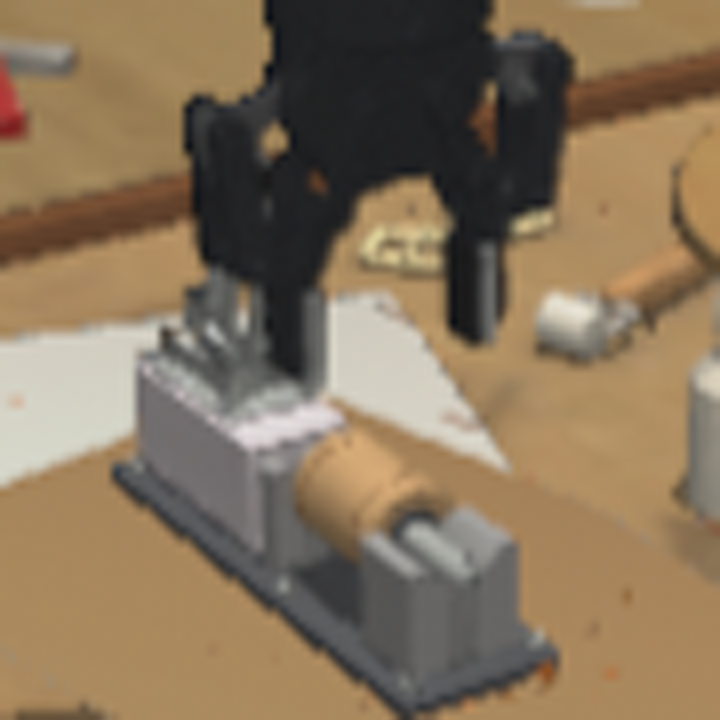

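View pics/top13.png

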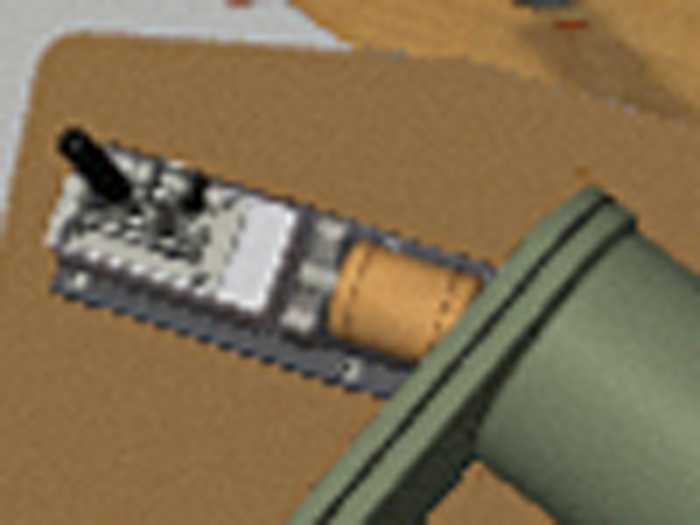

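Run:
```python
from h import *
c4=lambda x,y:(185+x/6-.42,160+y/6-.42)
c2=lambda x,y:(205+x/6-.42,155+y/6-.42)
print(two(c2(182,50),c4(95,243)))
a=np.radians(1.0);R=np.array([[np.cos(a),-np.sin(a)],[np.sin(a),np.cos(a)]]);O=np.array([515.7,96.6])
for y,z in((127,183),(127,163),(149,164),(168,159),(182,148),(189,132),(191,112),(189,89),(188,82)):
    w=O+R@[0,y];print(y,z,np.round(w,1),z, proj('scene',np.r_[w,z]).round(1),proj('top',np.r_[w,z]).round(1))
print(c2(182,50),c4(95,243))
goto((*(O+R@[0,127]),215),np.radians(1.))
```

```text
(array([514.91916396, 224.30450929, 182.58034359]), np.float64(1.8520032757001443))
127 183 [513.5 223.6] 183 [234.9 162.9] [200.2 200.8]
127 163 [513.5 223.6] 163 [235.2 168.5] [201.6 202.6]
149 164 [513.1 245.6] 164 [232.  166.2] [194.4 200.2]
168 159 [512.8 264.6] 159 [229.4 165.9] [188.6 198.7]
182 148 [512.5 278.6] 148 [227.6 167.6] [185.  198.2]
189 132 [512.4 285.6] 132 [226.9 171.2] [184.  198.9]
191 112 [512.4 287.6] 112 [226.9 176.3] [185.  200.4]
189 89 [512.4 285.6] 89 [227.5 182.3] [187.4 202.5]
188 82 [512.4 284.6] 82 [227.8 184.2] [188.2 203.1]
(234.91333333333336, 162.91333333333336) (200.41333333333336, 200.08)
t 23.98 pos [436.5 -56.6 193.5] yaw 1.15 F [ 0.3 -0.1  0.3] w 0.698 -> shift [-0.2781 -0.0261  0.0827] twist 0.019
```

Emit:
{"api": "apply_moves", "payload": {"plan": [[-0.02, -0.03, 0.01, 0], [-0.08, -0.031, 0.025, 0], [-0.14, -0.031, 0.045, 0.02], [-0.2, -0.031, 0.062, 0.02], [-0.26, -0.031, 0.08, 0.02]], "fingers": 0.1, "newtons": 20}}

```text
clock: 24.6
tool_pos: [512.2, 208.3, 220.2]
orientation: [[0.019, 0.005, 1.0], [-1.0, -0.017, 0.019], [0.017, -1.0, 0.004]]
ft_force: [0.5, -0.4, 1.4]
grip_width: 0.552
```

Emit:
{"api": "apply_moves", "payload": {"plan": [[-0.018, 0, 0, 0], [-0.018, 0, 0, 0], [-0.018, 0, 0, 0]]}}

```text
clock: 24.98
tool_pos: [511.8, 225.5, 219.6]
orientation: [[0.019, 0.004, 1.0], [-1.0, -0.018, 0.019], [0.018, -1.0, 0.004]]
ft_force: [0.8, 1.1, -0.1]
grip_width: 0.547
```

```bash
python3 -c "
from h import *
goto((513.8,225,144),np.radians(1.))
snap('scene',14,(200,110,110,120),6)"
```

```text
t 24.98 pos [511.8 225.5 219.6] yaw 1.08 F [ 0.8  1.1 -0.1] w 0.547 -> shift [-0.0009  0.0756  0.0017] twist 0.01
```

View pics/scene14.png

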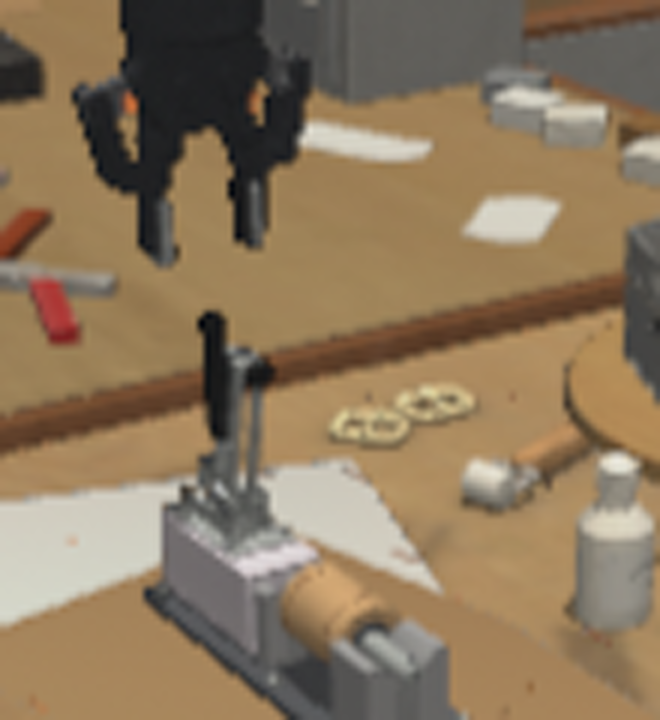

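Emit:
{"api": "apply_moves", "payload": {"plan": [[-0.001, 0.03, 0.0015, 0], [-0.001, 0.055, 0.0015, 0], [-0.001, 0.073, 0.0015, 0], [-0.001, 0.075, 0.0015, 0], [-0.001, 0.075, 0.0015, 0]]}}

```text
clock: 25.65
tool_pos: [514.3, 224.6, 145.6]
orientation: [[0.017, 0.006, 1.0], [-1.0, -0.018, 0.017], [0.018, -1.0, 0.005]]
ft_force: [-0.3, -0.4, 1.3]
grip_width: 0.551
```

Emit:
{"api": "apply_moves", "payload": {"plan": [[0, 0, 0, 0], [0, 0, 0, 0], [0, 0, 0, 0], [0, 0, 0, 0]], "fingers": -1, "newtons": 25}}

```text
clock: 26.15
tool_pos: [514.0, 224.6, 146.9]
orientation: [[0.017, 0.005, 1.0], [-1.0, -0.018, 0.017], [0.018, -1.0, 0.005]]
ft_force: [-3.5, -0.9, 5.1]
grip_width: 0.174
```

Run:
```python
from h import *
snap('scene',15,(200,110,110,120),6)
a=np.radians(1.0);R=np.array([[np.cos(a),-np.sin(a)],[np.sin(a),np.cos(a)]])
p=observe()['tool_pos']
for y,z in((149,164),(168,159),(182,148),(189,132),(191,112),(189,89),(188,82)):
    goto(p+np.r_[R@[0,y-127],z-163],a)
```

```text
t 26.2 pos [514.  224.6 146.9] yaw 1.0 F [-3.6 -1.1  5.2] w 0.169 -> shift [-0.022  -0.0014  0.    ] twist -0.001
t 26.2 pos [514.  224.6 146.9] yaw 1.0 F [-3.6 -1.1  5.2] w 0.169 -> shift [-0.0411  0.0033 -0.    ] twist -0.001
t 26.2 pos [514.  224.6 146.9] yaw 1.0 F [-3.6 -1.1  5.2] w 0.169 -> shift [-0.0553  0.014  -0.0001] twist -0.001
t 26.2 pos [514.  224.6 146.9] yaw 1.0 F [-3.6 -1.1  5.2] w 0.169 -> shift [-0.0625  0.0299 -0.0002] twist -0.001
t 26.2 pos [514.  224.6 146.9] yaw 1.0 F [-3.6 -1.1  5.2] w 0.169 -> shift [-0.0649  0.0499 -0.0003] twist -0.001
t 26.2 pos [514.  224.6 146.9] yaw 1.0 F [-3.6 -1.1  5.2] w 0.169 -> shift [-0.0633  0.0729 -0.0004] twist -0.001
t 26.2 pos [514.  224.6 146.9] yaw 1.0 F [-3.6 -1.1  5.2] w 0.169 -> shift [-0.0624  0.0799 -0.0004] twist -0.001
```

View pics/scene15.png

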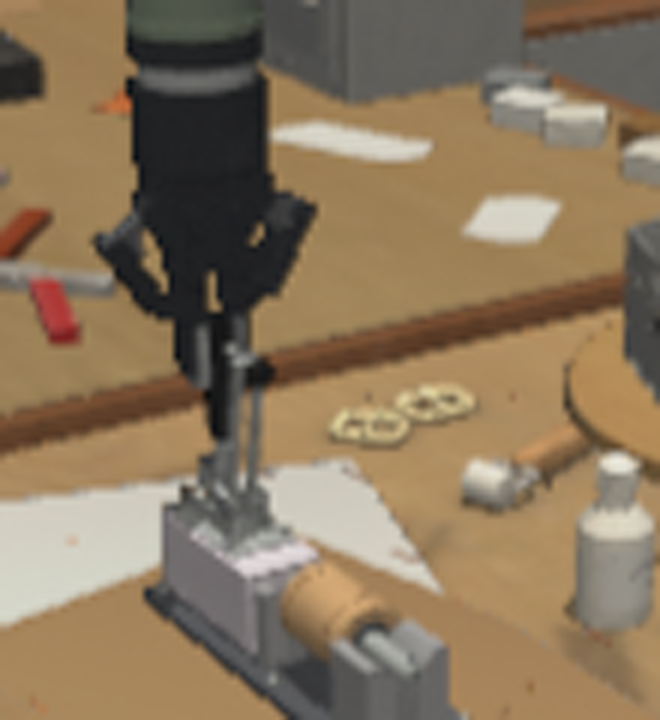

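Emit:
{"api": "apply_moves", "payload": {"plan": [[-0.011, -0.0015, 0, 0], [-0.0225, -0.001, 0, 0], [-0.032, 0.001, 0, 0], [-0.0425, 0.004, 0, 0], [-0.0425, 0.004, 0, 0]]}}

```text
clock: 26.82
tool_pos: [513.2, 268.6, 141.6]
orientation: [[0.018, 0.005, 1.0], [-1.0, -0.016, 0.018], [0.016, -1.0, 0.005]]
ft_force: [0.6, -0.7, -0.8]
grip_width: 0.166
```

Run:
```python
from h import *
snap('scene',16,(200,110,110,120),6)
a=np.radians(1.0);R=np.array([[np.cos(a),-np.sin(a)],[np.sin(a),np.cos(a)]])
p=np.array([514,224.6,146.9])
for y,z in((182,148),(189,132),(191,112),(189,89),(188,82)):
    goto(p+np.r_[R@[0,y-127],z-163],a)
```

```text
t 26.88 pos [513.2 268.4 141.7] yaw 1.04 F [-0.5 -0.5 -0.4] w 0.167 -> shift [-0.0113  0.0097 -0.    ] twist 0.005
t 26.88 pos [513.2 268.4 141.7] yaw 1.04 F [-0.5 -0.5 -0.4] w 0.167 -> shift [-0.0186  0.0256 -0.0001] twist 0.005
t 26.88 pos [513.2 268.4 141.7] yaw 1.04 F [-0.5 -0.5 -0.4] w 0.167 -> shift [-0.0209  0.0455 -0.0002] twist 0.005
t 26.88 pos [513.2 268.4 141.7] yaw 1.04 F [-0.5 -0.5 -0.4] w 0.167 -> shift [-0.0193  0.0685 -0.0003] twist 0.005
t 26.88 pos [513.2 268.4 141.7] yaw 1.04 F [-0.5 -0.5 -0.4] w 0.167 -> shift [-0.0184  0.0756 -0.0004] twist 0.005
```

View pics/scene16.png

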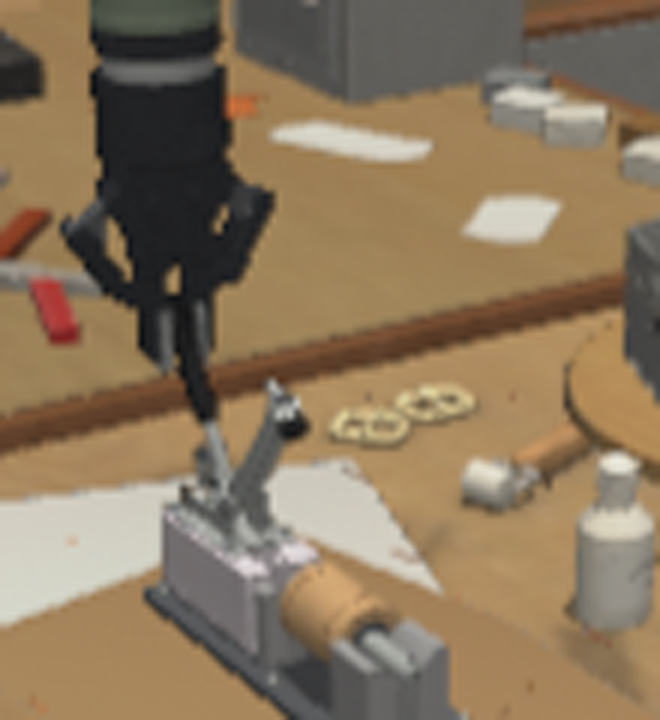

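Clamp closing along with the handle. Continue.

Emit:
{"api": "apply_moves", "payload": {"plan": [[-0.008, 0.005, 0, 0], [-0.0135, 0.012, 0, 0], [-0.018, 0.02, 0, 0], [-0.021, 0.029, 0, 0], [-0.0225, 0.037, 0, 0]]}}

```text
clock: 27.5
tool_pos: [513.1, 292.8, 104.7]
orientation: [[0.018, 0.006, 1.0], [-1.0, -0.012, 0.018], [0.012, -1.0, 0.006]]
ft_force: [-1.9, 3.7, 3.9]
grip_width: 0.168
```

Run:
```python
from h import *
a=np.radians(1.0);R=np.array([[np.cos(a),-np.sin(a)],[np.sin(a),np.cos(a)]])
p=np.array([514,224.6,146.9])
for y,z in((191,112),(189,89),(188,82)):
    goto(p+np.r_[R@[0,y-127],z-163],a)
```

```text
t 27.5 pos [513.1 292.8 104.7] yaw 1.05 F [-1.9  3.7  3.9] w 0.168 -> shift [ 0.0041  0.0089 -0.0003] twist 0.006
t 27.5 pos [513.1 292.8 104.7] yaw 1.05 F [-1.9  3.7  3.9] w 0.168 -> shift [ 0.0058  0.0319 -0.0005] twist 0.006
t 27.5 pos [513.1 292.8 104.7] yaw 1.05 F [-1.9  3.7  3.9] w 0.168 -> shift [ 0.0067  0.0389 -0.0005] twist 0.006
```

Emit:
{"api": "apply_moves", "payload": {"plan": [[0.001, 0.01, 0, 0], [0.002, 0.019, 0, 0], [0.003, 0.027, 0, 0], [0.004, 0.034, 0, 0], [0.004, 0.039, 0, 0]]}}

```text
clock: 28.12
tool_pos: [513.1, 288.3, 64.9]
orientation: [[0.018, 0.006, 1.0], [-1.0, -0.012, 0.018], [0.012, -1.0, 0.006]]
ft_force: [-2.3, 1.1, 3.0]
grip_width: 0.167
```

Run:
```python
from h import *
snap('scene',17,(200,110,110,120),6)
goto((512.5,287,63),np.radians(1))
```

```text
t 28.18 pos [513.  288.2  64.4] yaw 1.05 F [-0.7  2.9  0.5] w 0.165 -> shift [ 0.0011  0.0014 -0.0005] twist 0.006
```

View pics/scene17.png

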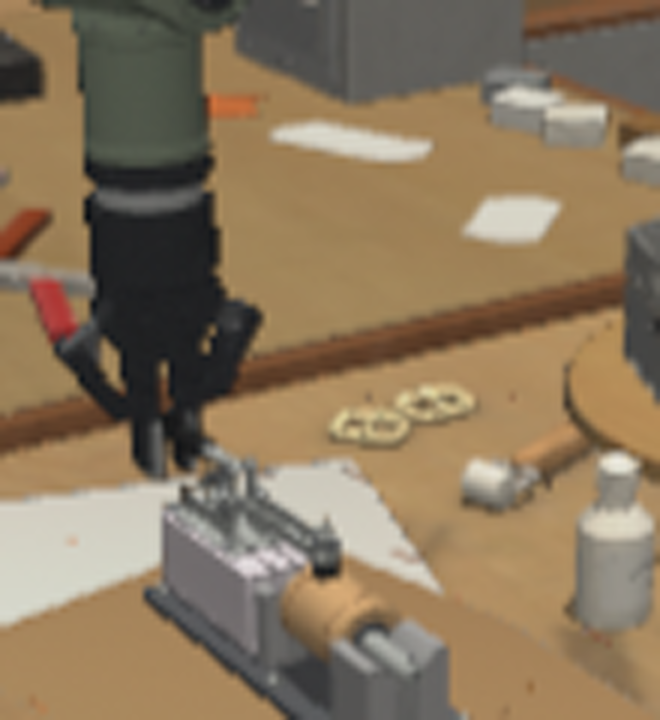

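Emit:
{"api": "apply_moves", "payload": {"plan": [[0, 0.0, 0, 0], [0, 0.002, 0, 0], [0, 0.003, 0, 0], [0, 0.004, 0, 0], [0, 0.004, 0, 0]], "newtons": 60}}

```text
clock: 28.8
tool_pos: [513.0, 287.4, 60.4]
orientation: [[0.018, 0.005, 1.0], [-1.0, -0.013, 0.018], [0.013, -1.0, 0.005]]
ft_force: [-2.9, -1.9, 5.1]
grip_width: 0.156
```

Emit:
{"api": "apply_moves", "payload": {"plan": [[0, 0.001, 0, 0], [0, 0.002, 0, 0], [0, 0.003, 0, 0], [0, 0.003, 0, 0]]}}

```text
clock: 29.3
tool_pos: [513.1, 286.3, 57.2]
orientation: [[0.018, 0.005, 1.0], [-1.0, -0.015, 0.018], [0.015, -1.0, 0.005]]
ft_force: [-1.9, -3.4, 4.8]
grip_width: 0.158
```

Run:
```python
from h import *
snap('scene',18,(205,160,80,70),9)
snap('top',18,(170,170,110,80),7)
```

```text
(no output)
```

View pics/scene18.png

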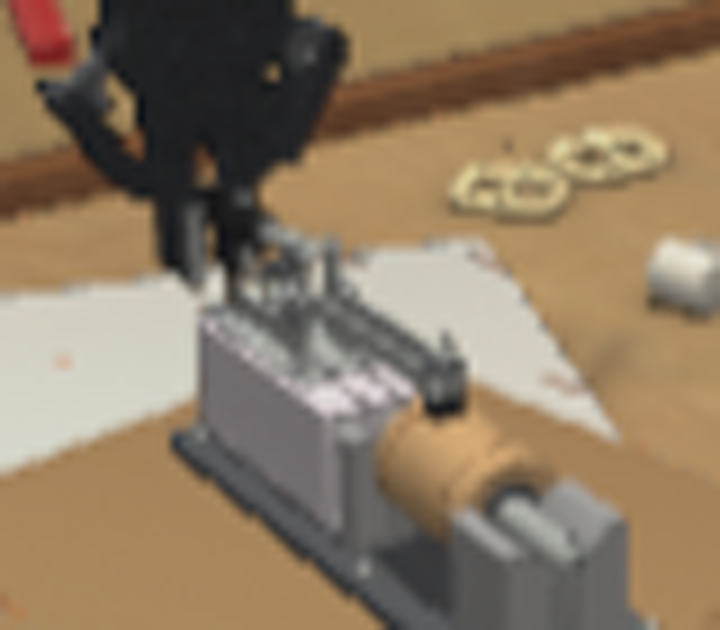

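View pics/top18.png

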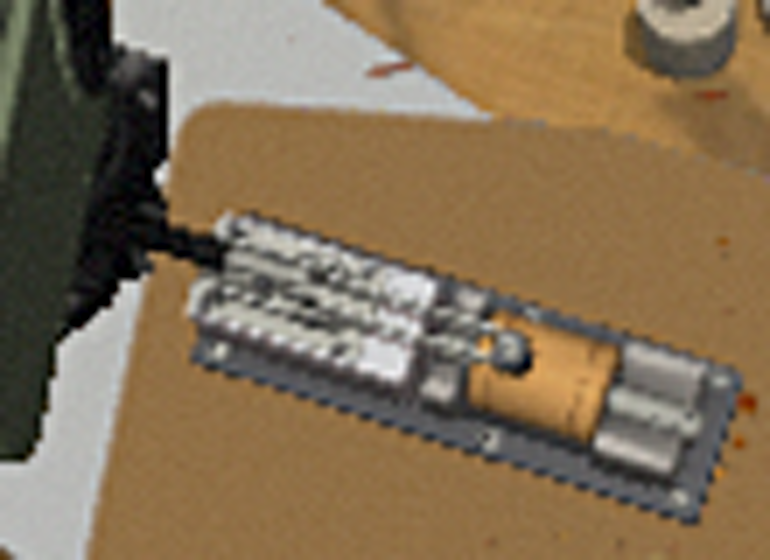

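Emit:
{"api": "apply_moves", "payload": {"plan": [[0, 0, 0, 0], [0, 0, 0, 0], [0, -0.025, 0, 0], [0, -0.05, 0, 0], [0, -0.055, 0, 0]], "fingers": -0.1}}

```text
clock: 30.02
tool_pos: [514.5, 288.2, 114.2]
orientation: [[0.018, 0.009, 1.0], [-1.0, -0.013, 0.018], [0.013, -1.0, 0.009]]
ft_force: [0.9, -0.4, -0.1]
grip_width: 0.451
```

Emit:
{"api": "apply_moves", "payload": {"plan": [[0, 0, 0, 0], [0, 0, 0, 0], [0, 0, 0, 0], [0, 0, 0, 0]], "fingers": -1}}

```text
clock: 30.52
tool_pos: [514.1, 288.0, 113.4]
orientation: [[0.018, 0.008, 1.0], [-1.0, -0.013, 0.018], [0.013, -1.0, 0.008]]
ft_force: [0.6, -0.3, -0.1]
grip_width: 0.003
```

Run:
```python
from h import *
goto((512.6,285,92),np.radians(1))
snap('scene',19,(205,160,80,70),9)
```

```text
t 30.52 pos [514.1 288.  113.4] yaw 1.04 F [ 0.6 -0.3 -0.1] w 0.003 -> shift [ 0.0027  0.0214 -0.0017] twist 0.005
```

View pics/scene19.png

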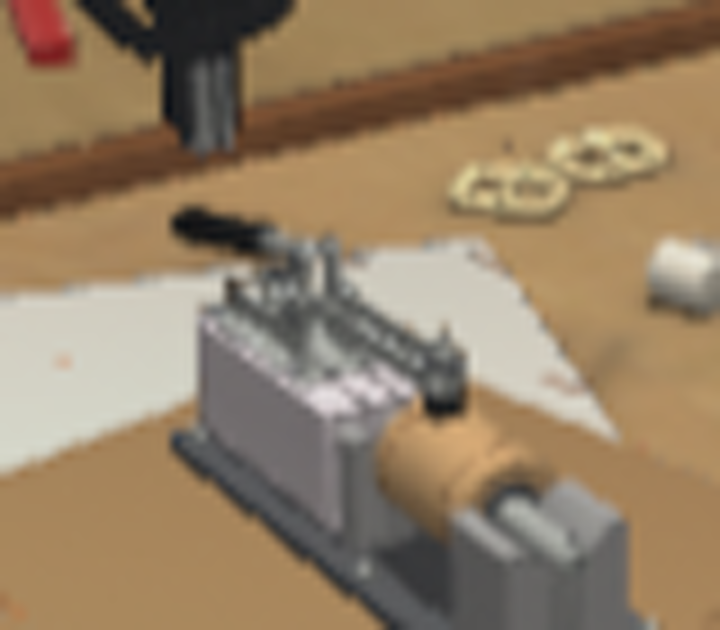

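Emit:
{"api": "apply_moves", "payload": {"plan": [[0.002, 0.01, -0.0015, 0], [0.003, 0.018, -0.0015, 0], [0.003, 0.021, -0.0015, 0], [0.003, 0.023, -0.0015, 0], [0.003, 0.023, -0.0015, 0]]}}

```text
clock: 31.2
tool_pos: [513.0, 284.8, 90.6]
orientation: [[0.018, 0.009, 1.0], [-1.0, -0.013, 0.018], [0.013, -1.0, 0.008]]
ft_force: [1.0, 0.6, -0.0]
grip_width: -0.002
```

Emit:
{"api": "apply_moves", "payload": {"plan": [[0, 0.001, 0, 0], [0, 0.002, 0, 0], [0, 0.003, 0, 0], [0, 0.003, 0, 0]]}}

```text
clock: 31.7
tool_pos: [513.3, 284.9, 88.1]
orientation: [[0.018, 0.009, 1.0], [-1.0, -0.013, 0.018], [0.013, -1.0, 0.009]]
ft_force: [0.3, -0.0, 3.3]
grip_width: 0.002
```

Emit:
{"api": "apply_moves", "payload": {"plan": [[0, 0.001, 0, 0], [0, 0.0015, 0, 0], [0, 0.002, 0, 0], [0, 0.002, 0, 0]]}}

```text
clock: 32.2
tool_pos: [513.5, 284.9, 86.9]
orientation: [[0.018, 0.01, 1.0], [-1.0, -0.013, 0.018], [0.013, -1.0, 0.009]]
ft_force: [-1.4, -1.5, 6.8]
grip_width: 0.001
```

Emit:
{"api": "apply_moves", "payload": {"plan": [[0, 0.001, 0, 0], [0, 0.002, 0, 0], [0, 0.003, 0, 0], [0, 0.003, 0, 0]]}}

```text
clock: 32.7
tool_pos: [513.6, 284.8, 85.6]
orientation: [[0.018, 0.01, 1.0], [-1.0, -0.013, 0.018], [0.013, -1.0, 0.009]]
ft_force: [-4.9, -2.3, 11.1]
grip_width: -0.0
```

Emit:
{"api": "apply_moves", "payload": {"plan": [[0, 0.001, 0, 0], [0, 0.002, 0, 0], [0, 0.0035, 0, 0], [0, 0.0035, 0, 0]]}}

```text
clock: 33.2
tool_pos: [513.7, 284.8, 84.2]
orientation: [[0.019, 0.01, 1.0], [-1.0, -0.014, 0.019], [0.014, -1.0, 0.009]]
ft_force: [-5.4, -2.6, 13.4]
grip_width: 0.001
```

Run:
```python
from h import *
goto((512.6,285,92),np.radians(1))
snap('scene',20,(205,160,80,70),9)
```

```text
t 33.2 pos [513.7 284.8  84.2] yaw 1.07 F [-5.4 -2.6 13.4] w 0.001 -> shift [-0.0001 -0.0078 -0.0011] twist 0.009
```

View pics/scene20.png

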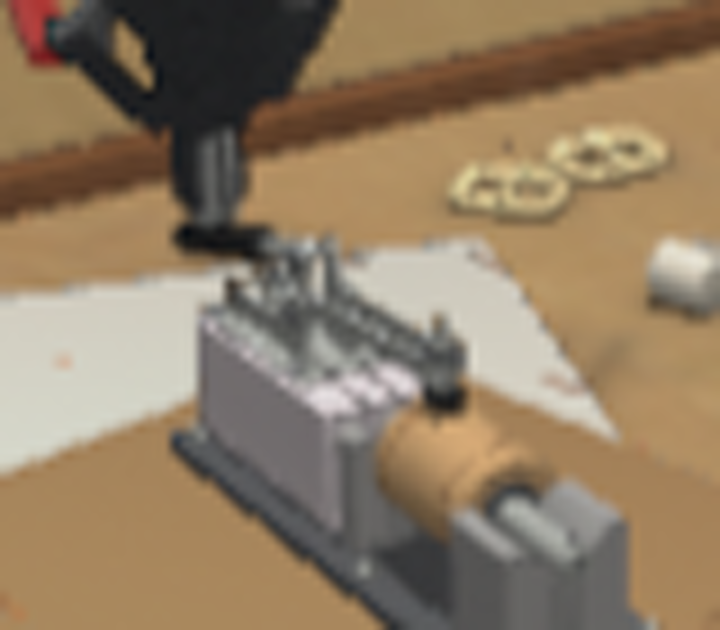

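Emit:
{"api": "apply_moves", "payload": {"plan": [[0, 0.002, -0.001, 0], [0, 0.003, -0.001, 0], [0, 0.0045, -0.001, 0], [0, 0.0045, -0.001, 0]]}}

```text
clock: 33.75
tool_pos: [513.7, 284.7, 82.7]
orientation: [[0.019, 0.012, 1.0], [-1.0, -0.014, 0.019], [0.014, -1.0, 0.011]]
ft_force: [-5.2, -4.2, 15.9]
grip_width: -0.004
```

Run:
```python
from h import *
goto((512.6,285,92),np.radians(1))
snap('scene',21,(205,160,80,70),9)
```

```text
t 33.75 pos [513.7 284.7  82.7] yaw 1.08 F [-5.2 -4.2 15.9] w -0.004 -> shift [-0.0002 -0.0093 -0.001 ] twist 0.01
```

View pics/scene21.png

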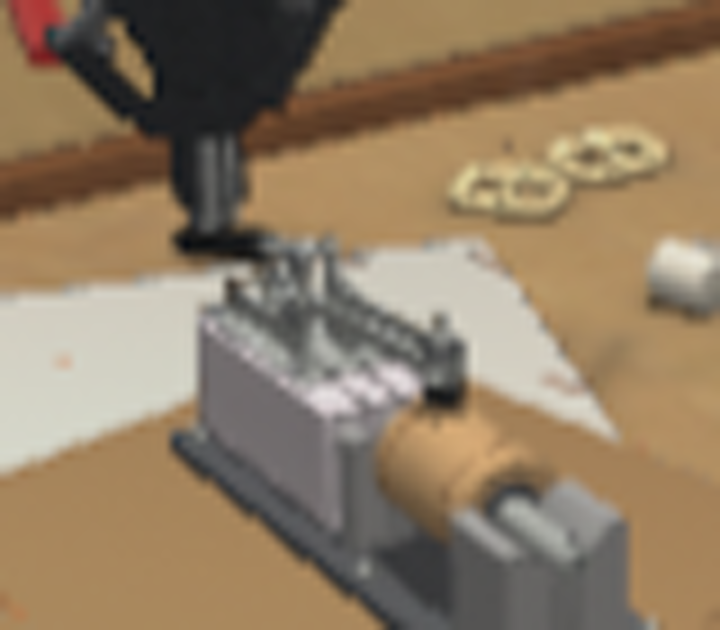

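Emit:
{"api": "apply_moves", "payload": {"plan": [[0, -0.02, 0, 0], [0, -0.05, 0, 0], [0, -0.05, 0, 0]]}}

```text
clock: 34.17
tool_pos: [515.2, 286.3, 135.2]
orientation: [[0.019, 0.017, 1.0], [-1.0, -0.011, 0.019], [0.012, -1.0, 0.017]]
ft_force: [0.3, 1.2, 0.4]
grip_width: 0.002
```

Run:
```python
from h import *
goto((512.6,285,92),np.radians(1))
s=snap('scene',22,(205,160,80,70),9);t=snap('top',22,(170,180,110,80),7)
```

```text
t 34.17 pos [515.2 286.3 135.2] yaw 1.08 F [0.3 1.2 0.4] w 0.002 -> shift [ 0.0007  0.0432 -0.0033] twist 0.01
```

View pics/scene22.png

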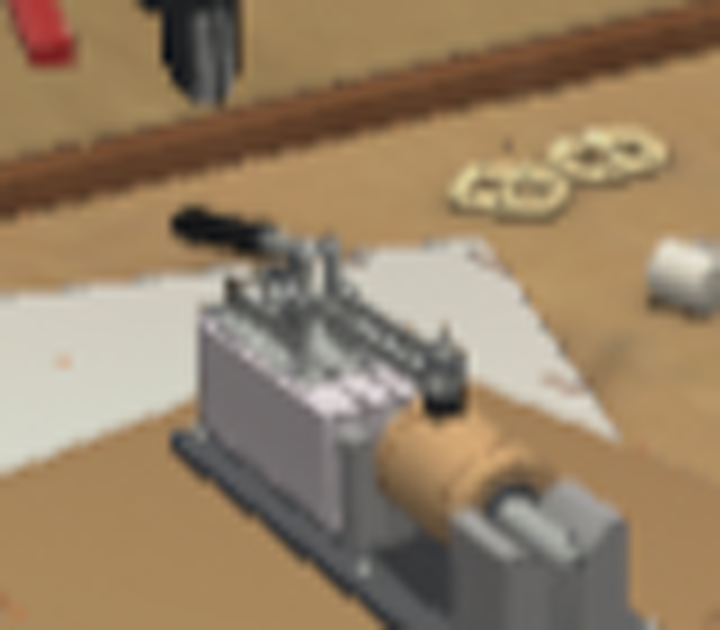

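View pics/top22.png

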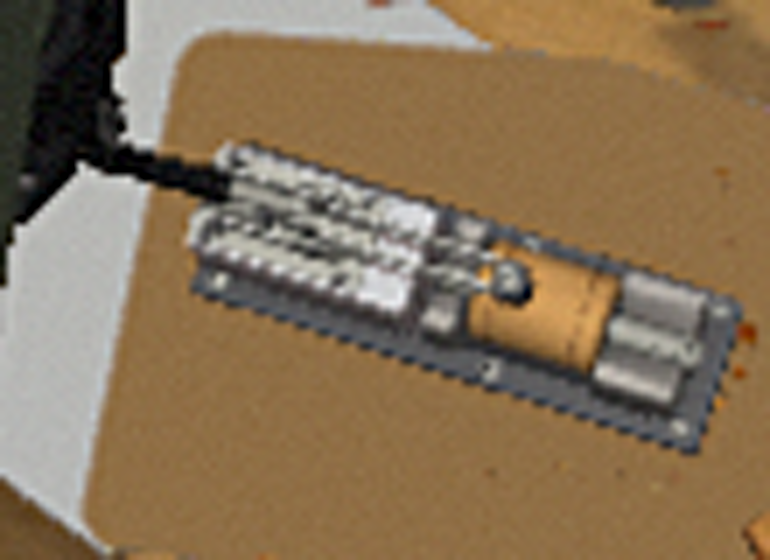

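Run:
```python
from h import *
s=np.load('pics/scene22.npy');t=np.load('pics/top22.npy')
a=np.radians(1.0);R=np.array([[np.cos(a),-np.sin(a)],[np.sin(a),np.cos(a)]]);O=np.array([515.7,96.6])
W=lambda y,z:np.r_[O+R@[0,y],z]
for y,z in((208,88),(208,80),(188,89),(188,82),(143,82)):print(y,z,proj('scene',W(y,z)).round(2))
g=cv2.cvtColor(s,cv2.COLOR_RGB2GRAY);m=(g<55).astype(np.uint8);m[:180]=0;m[195:]=0;m[:,:220]=0;m[:,240:]=0
n,l,st,c=cv2.connectedComponentsWithStats(m);i=1+st[1:,4].argmax();ys,xs=np.where(l==i)
print(st[i],c[i])
for x in range(xs.min(),xs.max()+1):print(x,ys[xs==x].min(),ys[xs==x].max(),end=' | ')
im=cv2.resize(s[178:198,218:246],None,fx=24,fy=24,interpolation=cv2.INTER_NEAREST);cv2.imwrite('pics/z22.png',im[:,:,::-1])
# seated roller: journal ends
T=lambda x,y:(170+x/7-.43,180+y/7-.43)
S=lambda x,y:(205+x/9-.44,160+y/9-.44)
print('\nlong end two',two(S(570,549),T(697,352)),'seat exp',W(-74,50))
```

```text
208 88 [225.04 180.85]
208 80 [225.16 182.87]
188 89 [227.67 182.44]
188 82 [227.77 184.22]
143 82 [233.92 188.55]
[224 183  10   5  29] [228.68965517 185.17241379]
224 184 185 | 225 184 185 | 226 183 186 | 227 184 186 | 228 184 186 | 229 184 186 | 230 184 186 | 231 185 187 | 232 185 187 | 233 185 187 | 
long end two (array([517.74187999,  22.92151706,  53.61899827]), np.float64(3.1527207186261403)) seat exp [516.99147808  22.61127056  50.        ]
```

View pics/z22.png

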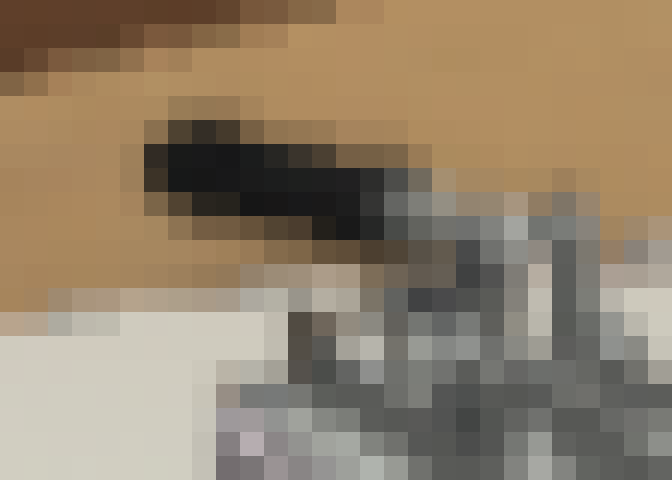

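Emit:
{"api": "apply_moves", "payload": {"plan": [[0, -0.05, 0, 0], [0, -0.08, 0, 0], [0, -0.08, 0, 0], [0, -0.08, 0, 0]]}}

```text
clock: 34.78
tool_pos: [510.5, 285.8, 209.4]
orientation: [[0.019, 0.007, 1.0], [-1.0, -0.016, 0.019], [0.016, -1.0, 0.007]]
ft_force: [0.1, -0.5, -0.3]
grip_width: -0.002
```

Run:
```python
from h import *
snap('scene',23);goto((512.6,285,92),0.0175)
s=np.load('pics/scene23.npy')
im=cv2.resize(s[195:240,235:290],None,fx=14,fy=14,interpolation=cv2.INTER_CUBIC)
a=np.radians(1.0);R=np.array([[np.cos(a),-np.sin(a)],[np.sin(a),np.cos(a)]]);O=np.array([515.7,96.6])
for y,z,x in((-74,50,0),(-30,73,0),(10,73,0),(-70,58,-18),(-70,58,18),(-74,57,0)):
    p=(proj('scene',np.r_[O+R@[x,y],z])-[235,195]+.5)*14;cv2.circle(im,tuple(int(v) for v in p),3,(255,0,0),-1)
cv2.imwrite('pics/z23.png',im[:,:,::-1])
```

```text
t 34.83 pos [510.3 285.7 209.1] yaw 1.07 F [-0.5 -0.5 -0. ] w 0.006 -> shift [-0.0011  0.1171  0.0016] twist 0.009
```

View pics/scene23.png

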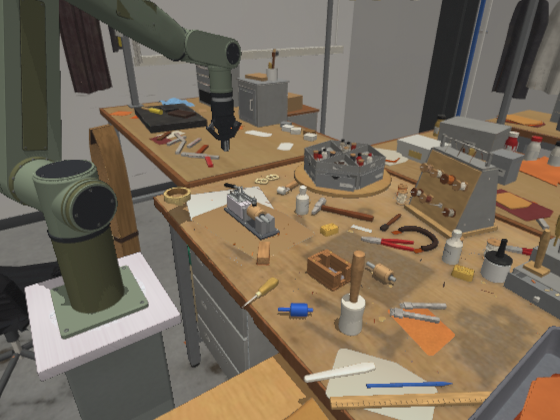

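View pics/z23.png

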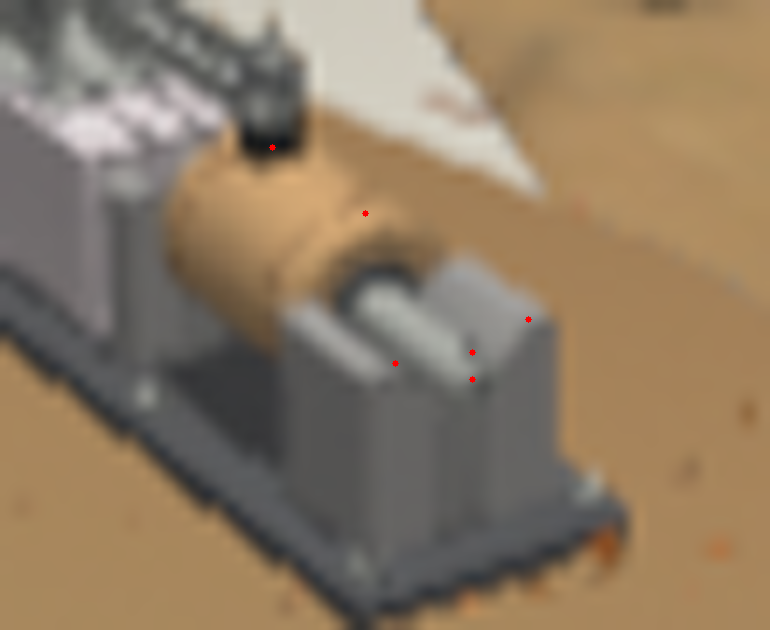

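```bash
python3 -c "
from workcell import *
print(job_done())"
```

```text
the job is handed in; nothing more can be done
None
```

The roller is seated in the V-block fixture with the toggle clamp closed on it, and I handed the job in at about 35 s of the 72 s allowed. No verdict was reported.

**What I did:** I stood the mallet upright on the bench, about 95 mm from where it started. I lifted the roller out by its long journal, laid it on the bench, and gripped it again by the body. I lowered it into both Vs with the short journal towards the clamp. Then I led the clamp handle over, pressed it down with up to about 16 N, and drew the gripper away.

**Last checks:**
- **Seating:** The roller touched down with the tool at 32.4 mm, against 32.5 mm expected. In the final scene view the journal end and the pad's contact point lie where the seat geometry puts them.
- **Clamp:** The unloaded handle is at z of about 80–82 mm by touch and picture, against 82 mm when locked. The pad rests on the roller.
- **Bench:** The mallet is upright, and the sanding block, glue bottle and wax look unmoved by eye; I did not measure them.

**Checks that disagreed:**
- **Handle flex:** The handle gave about 6–8 mm under the press and sprang back to the same position. I took that as give in the stop at the lock, not as the clamp staying unlocked, because its resting height matches the locked position.
- **Journal height:** A two-view reading of the seated long journal's end came out 3.6 mm too high, with the two sight lines missing each other by 3 mm. I trusted the touch-down height over it.
- **Roller position in the grip:** Before lowering, the cameras and the arm's own position differed by about 3 mm along the shaft. I aimed between the two, and it went in without touching the V-blocks.

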